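# Lock a sole clamp with its bent pin

### The job

Lock the sole clamp: take the quarter-circle bent pin by its wooden handle and feed its curved shank through the steel eye on the clamp's base plate, tip first, from the open side of the plate (the side away from the clamped sole), following the bend until the handle's front is fully home against the eye, with the curve lying between the eye and the clamped sole. Feel your way gently, without forcing the pin against the eye; leave it lying flat on the plate, let go, and leave the other things on the bench where they are.

Things in the scene. Friction and masses are not known exactly. Their poses are not given: they have to be found in the camera images.
- fixture: Sole clamp, fixed to the bench: grey plate 275 x 300 x 12 mm with a steel eye on it and a black sole under a steel strap. Origin: on the bench under the middle of the eye's slot (eye_slot). z up, +x from the eye towards the clamped sole. Plate: x -70 to 205, y -130 to 170 mm, top at z = 12 mm, clear round the eye up to the strap's upright part at x = 60 mm and the sole at x = 80 mm.
- eye_slot (a point): Nominal centre of the eye's hole, 33 mm above the bench. The eye: ring of 8 mm wire standing between two flat wings 5 mm thick (69 mm wide in all), hole 12 mm, facing along the clamp's x, top 47 mm above the bench. Its foot is locked by hand in a wide slot, so it really stands up to 12 mm to either side of this point in y and 4 mm in x: not reported, find it by feel (push under 15 N). Pin enters moving +x, bends to +y.
- bent_pin: Bent locking pin, loose, 0.13 to 0.21 kg: wooden handle 60 x 22 x 40 mm high with upright flat sides, from x = -60 to 0 mm, and a round level steel shank, 9 mm thick, bent to a quarter circle. Origin: on the underside, under the middle of the handle's front face; z up. Lies flat by itself on the handle's underside. Locked, its x axis points about along the clamp's +x.
- pin_shoulder (a point): Middle of the handle's front face, 20 mm above the pin's origin. The shank leaves it along the pin's +x and bends to +y at a centreline radius of 50 mm about pin point (0, 50, 20) mm. Home, this face stops against the eye's near side, 4 mm before the eye's middle; with the shank on the plate its centreline runs 1 mm below the hole's centre.
- pin_tip (a point): End of the shank's centreline, pin point (50, 50, 20) mm, where the shank points along the pin's +y; the round tip ends 4.5 mm farther.
- awl: Awl, a bystander with the same wooden handle (60 x 22 x 40 mm) but a straight steel point 6 mm thick and 63 mm long. Origin under the middle of the handle's front face; handle to -x, point to +x.
- glue_jar: White square plastic glue jar, 85 x 85 x 122 mm, a bystander; origin at the centre of its underside.
- loose_sole: Black rubber sole, 270 x 92 x 20 mm, a bystander; origin under its middle, long side along y.
- hammer: Hammer lying on the bench, a bystander, about 0.3 m long; origin near its middle, along x.
- tin: Open metal tin, 72 mm wide, 55 mm high, a bystander; origin at the centre of its underside.
Things that resemble listed ones, but are neither listed nor needed, are in the scene too. What is shaped like the bent_pin but green is not meant.

How it is judged (in metres and radians):
On the way, in this order (a step that is already met when the one before it is completed fails the run):
1. the pin's tip has come through the eye from the open side, the handle still well back (x of pin_tip in the frame of fixture between 0.008 and 0.045 m and y of pin_tip in the frame of fixture between -0.018 and 0.045 m and z of pin_tip in the frame of fixture between 0.026 and 0.04 m and x of pin_shoulder in the frame of fixture below -0.02 m), for 0.05 s.
2. the pin is fully home: the handle's front bears on the eye (x of pin_shoulder in the frame of fixture between -0.0125 and 0.005 m and y of pin_shoulder in the frame of fixture between -0.0145 and 0.0145 m and z of pin_shoulder in the frame of fixture between 0.029 and 0.0365 m and x of pin_tip in the frame of fixture between 0.03 and 0.065 m and y of pin_tip in the frame of fixture between 0.025 and 0.075 m and angle between the x axis of bent_pin and the x axis of fixture, either way round below 0.25 rad and angle between bent_pin's own z axis and vertical below 0.15 rad and contact force between bent_pin and fixture above 0.5 N), for 0.05 s.
At the end, for the whole second after the job is handed in: The bent pin lies at rest through the eye, its handle front at the eye: middle of the front -12.5 to +5 mm along the clamp's x from the slot middle, within 14.5 mm along y, curve on the +x side bending to +y, handle along the clamp's x within 0.25 rad, flat on the plate (tilt under 0.15 rad) (x of pin_shoulder in the frame of fixture between -0.0125 and 0.005 m and y of pin_shoulder in the frame of fixture between -0.0145 and 0.0145 m and z of pin_shoulder in the frame of fixture between 0.029 and 0.0365 m and x of pin_tip in the frame of fixture between 0.03 and 0.065 m and y of pin_tip in the frame of fixture between 0.025 and 0.075 m and angle between the x axis of bent_pin and the x axis of fixture, either way round below 0.25 rad and angle between bent_pin's own z axis and vertical below 0.15 rad and linear speed of bent_pin below 0.02 m/s and angular speed of bent_pin below 0.2 rad/s); the robot touches nothing.
It fails at once if the pin is forced: more than 15 N between the pin and the eye or the clamp's strap (contact force between bent_pin and fixture above 15 N).
It fails at once if the robot itself pushes on the eye or strap with more than 15 N (contact force between any of the arm, the fingers and fixture above 15 N).
It fails at once if a bystander (awl, glue jar, loose sole, hammer, tin) is displaced by more than 30 mm (distance of any of awl, glue_jar, loose_sole, hammer, tin from where it was at the start of the episode above 0.03 m).
It also fails if it takes over 72 s, if anything falls off the work surface, if the arm or the gripper's body presses on something with over 40 N, if the wrist force passes 120 N, or if a joint passes its speed limit or range.

### The arm

A 6-joint arm with a two-finger parallel gripper is mounted at the origin on the work surface. World frame = base frame: x ahead of the robot, y to its left, z up, the work surface at z = 0. Lengths are in m, angles in degrees, forces in N, time in s.
With the tool pointing down it reaches from about 0.375 to 0.9 m from the base axis. Payload 3.1 kg.
Tool frame: the origin (TCP) lies at the very end of the fingers, on their centre line; the grasp point (between the pads) lies 19 mm behind it; z points along the fingers, y is the direction in which the jaws open and shut (so a half turn about z gives the same grasp; the last joint's range is limited). The gripper opens to 87 mm and grips with 3 to 60 N. Pads are 19 mm wide; open, the fingers measure 117 mm over their backs; the gripper's body (75 mm by 190 mm) begins 51 mm behind the grasp point.
Start: joints at [63.742, 30.224, 82.088, -0, 67.689, -10.227], TCP at [0.173, 0.601, 0.193] pointing down, gripper open.
Joint ranges: [-176.69, 176.69], [-43.24, 126.21], [12.49, 139.97], [-82, 262], [0, 151.66], [-163.58, 163.58]. Speed limits (degrees/s): [159.86, 159.86, 180, 180, 180, 180].

### API

Orientations are given as a 3x3 rotation matrix whose columns are the frame's x, y, z axes.
In Python, from rig import read_state, capture, hand_in gives the robot as it stands. The module is installed in compiled form; this text tells all that it offers.
- The arm moves only by the tool send_rows, never from a script. Its argument "moves" is one flat list of numbers, 7 for each row, row after row: the turn, a rotation vector about the world's x, y, z in degrees, then the shift along the world's x, y, z in cm, then the gripper's target within -1 to 1 (fully open at 1, half-way at 0, shut at -1). In form: [rx, ry, rz, tx, ty, tz, hand, rx, ry, rz, tx, ty, tz, hand, ...]. A call has 1 to 20 rows; each row shifts and turns the commanded pose from where the row before left it; what a row does not reach is not made up. A row lasts 1/10 s, in which the tool goes at most 50 mm and 8.59 degrees, less where a joint would pass 70% of its speed; a pose out of reach is approached as far as the arm can. A call with a gripper value outside its range is refused whole. The fingers move at their own pace and stop on an object; the grip force is fixed at half the most. Time passes only in rows, so rows that do not move let the fingers close. It gives the time, the measured TCP pose, the force and the opening at its end, in the units of the state.
- read_state(): the state, without advancing time (a new reading comes with each control period).
- capture(name): name is "side" or "top" or "wrist"; returns a dict with "pixels" (400x640x3 uint8, red, green, blue), "vertical_fov" (degrees; the focal length in pixels is half the picture's height over the tangent of half this angle, whatever the lens; pixels are square), "cx", "cy" (the principal point, pixels), "rvec" (rotation vector, rad) and "tvec" (3), from world to camera coordinates, as OpenCV has them. Camera axes: x right, y down, z forward; pixel columns grow to the right and rows downward; lengths in m; the calibration is good to about 2 mm. A picture is of the moment at which its call begins. There is no depth.
- hand_in(): hands the job in, once; it reports no verdict.
The state is a dict: "time_s": time; "joint_positions": joint angles; "qvel": joint speeds; "tau": joint torques, N m; "position": TCP position; "tcp_rot": TCP orientation; "force": force on the tool from outside, world axes, zero at the start; "moment": the same for the moment, N m; "opening": opening from 0.0 (shut) to 1.0 (fully open).
Only numpy, scipy, OpenCV 4.12 (cv2) and the standard library are available. Lean on these libraries where they do the work, as an engineer would, in place of code of your own. Each camera call takes 0.05 s, during which the arm holds its last target.

## Working session

There is one attempt and no reset: what is moved stays moved. The work goes in short steps, Python scripts to look and compute and a tool call to move; the robot and the scene stay as the last step left them, time stands still between calls to the robot, and variables do not carry over. Pictures are saved under pics/ and viewed, and the job is handed in when it is done.

Besides the shell and the picture viewer there is one more tool, called after "Call:" by a JSON object that holds its "op" and its "data". send_rows: Moves the arm, as the interface text tells. Its arguments: {"type":"object","properties":{"moves":{"type":"array","items":{"type":"number"}}},"required":["moves"]}

```bash
mkdir -p pics
cat > h.py <<'E'
import numpy as np, cv2
from rig import read_state, capture, hand_in
def cap(name,fn,crop=None,scale=1):
    d=capture(name); im=d["pixels"][:,:,::-1].copy()
    np.savez(f"pics/{fn}.npz",**{k:np.array(v) for k,v in d.items()})
    if crop: x0,y0,x1,y1=crop; im=im[y0:y1,x0:x1]
    if scale!=1: im=cv2.resize(im,None,fx=scale,fy=scale,interpolation=cv2.INTER_CUBIC)
    cv2.imwrite(f"pics/{fn}.png",im); return d
def cam(d):
    f=200/np.tan(np.radians(float(d["vertical_fov"]))/2)
    K=np.array([[f,0,float(d["cx"])],[0,f,float(d["cy"])],[0,0,1]])
    R=cv2.Rodrigues(np.array(d["rvec"],float).reshape(3))[0]; t=np.array(d["tvec"],float).reshape(3)
    return K,R,t
def ray(d,uv,z):
    K,R,t=cam(d); uv=np.atleast_2d(uv).astype(float)
    C=-R.T@t; o=[]
    for u,v in uv:
        r=R.T@np.linalg.solve(K,[u,v,1]); o.append(C+r*(z-C[2])/r[2])
    return np.array(o)
def proj(d,P):
    K,R,t=cam(d); p=(K@(R@np.atleast_2d(P).T+t[:,None])).T
    return p[:,:2]/p[:,2:]
def load(fn): return dict(np.load(f"pics/{fn}.npz"))
E
python3 - <<'E'
from h import *
for n in ["top","side","wrist"]:
    d=cap(n,n+"0"); K,R,t=cam(d); print(n,d["vertical_fov"],d["cx"],d["cy"],-R.T@t,R[2])
print(read_state())
E
```

```text
top 46.08423765695022 319.0369288026865 198.0969209964102 [0.22558502 0.01555136 1.31928864] [ 0.18008172 -0.02316272 -0.9833789 ]
side 50.718686830720834 323.32496577964895 195.13749127346276 [-0.20573156 -0.90296578  0.70866439] [ 0.50248433  0.69812748 -0.51002698]
wrist 64.04434587035156 319.1705933244986 197.45836335046826 [0.09418301 0.62318459 0.38305675] [ 0.28082041 -0.08371385 -0.95610245]
{'time_s': 0.15, 'joint_positions': array([ 6.37415973e+01,  3.02667125e+01,  8.21389152e+01,  6.59038572e-05,
        6.76893575e+01, -1.02275698e+01]), 'qvel': array([ 0.12499421, -0.09731124, -0.22907018,  0.04103943, -0.12242255,
        0.01216694]), 'tau': array([ 3.50889550e-04, -4.40429556e+01, -1.76841992e+01,  6.33317325e-02,
        5.52827027e-02, -1.00589380e-04]), 'position': array([0.17229961, 0.60015342, 0.19210005]), 'tcp_rot': array([[-9.61112997e-01,  2.76154428e-01, -7.34400050e-04],
       [ 2.76155246e-01,  9.61111893e-01, -1.48626032e-03],
       [ 2.95403255e-04, -1.63127253e-03, -9.99998626e-01]]), 'force': array([ 0.57616837, -0.00924653,  0.19430988]), 'moment': array([-0.00359743,  0.01756023,  0.00564455]), 'opening': 0.9982430723266935}
```

View pics/top0.png

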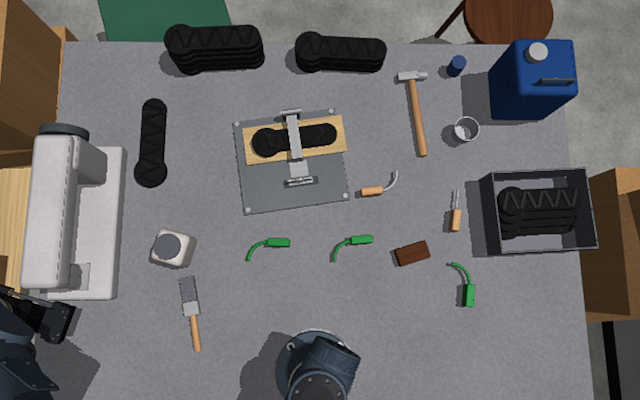

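View pics/side0.png

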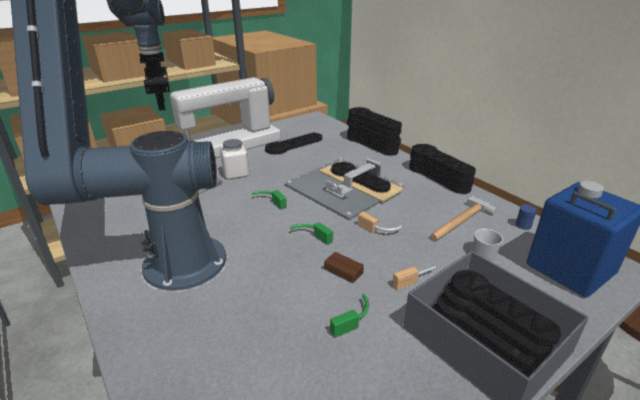

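View pics/wrist0.png

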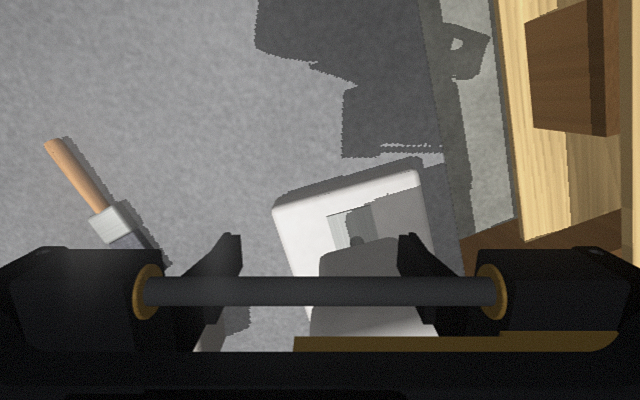

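The top view shows three bent things in green, at (275,242), (358,240) and (468,292), which the task rules out. The wooden-handled things are the bent one at (375,190) and the one with a straight point at (455,215), which is the awl. The pin meant is the one at (375,190), because it has a wooden handle and a curved steel shank. I'll confirm that in an enlarged crop, together with the clamp.

Run:
```python
from h import *
im=load("top0")["pixels"][:,:,::-1]
a=cv2.resize(im[95:225,225:415],None,fx=4.2,fy=4.2,interpolation=cv2.INTER_CUBIC); cv2.imwrite("pics/topc.png",a)
im=load("side0")["pixels"][:,:,::-1]
a=cv2.resize(im[150:250,275:435],None,fx=5,fy=5,interpolation=cv2.INTER_CUBIC); cv2.imwrite("pics/sidec.png",a)
```

```text
(no output)
```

View pics/topc.png

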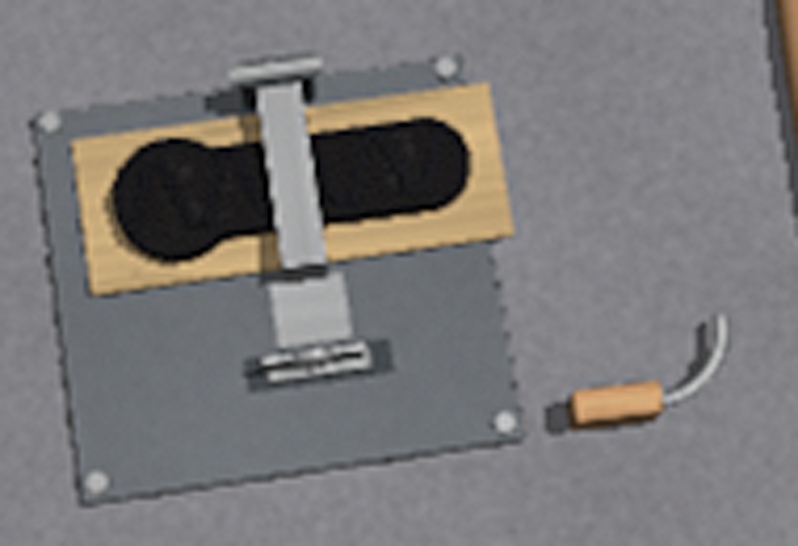

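View pics/sidec.png

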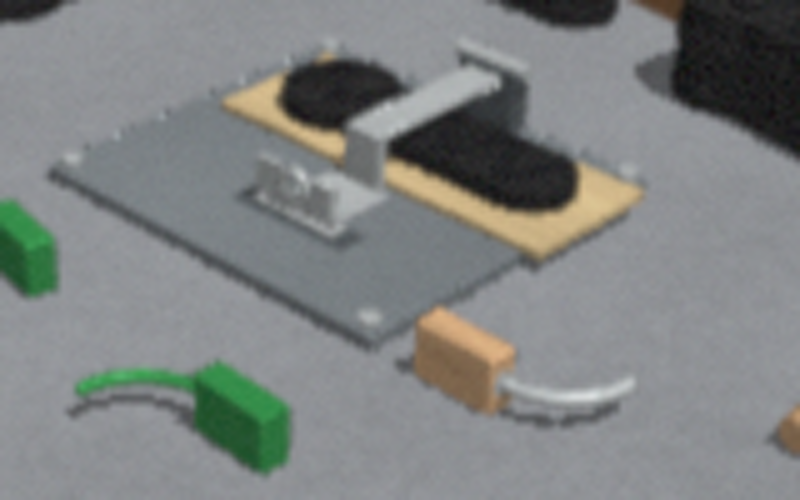

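The crop confirms it. The wooden-handled bent pin lies with its handle at crop (617,403) and its shank curving right and up to (723,318). The clamp's eye is near crop (315,360), and the plate's near corners are at (82,500) and (520,437).

```bash
cat > fit.py <<'E'
from h import *
from scipy.optimize import least_squares
dt=load("top0"); ds=load("side0")
tc=lambda x,y:(225+x/4.2-.38,95+y/4.2-.38); sc=lambda x,y:(275+x/5-.4,150+y/5-.4)
obs=[(dt,(-.07,.17,.012),tc(82,500)),(dt,(-.07,-.13,.012),tc(521,432)),(dt,(.205,.17,.012),tc(33,118)),(dt,(.205,-.13,.012),tc(462,54)),
(ds,(-.07,.17,.012),sc(52,172)),(ds,(-.07,-.13,.012),sc(374,342))]
def T(p,P): 
    c,s=np.cos(p[2]),np.sin(p[2]); return np.array([p[0]+c*P[0]-s*P[1],p[1]+s*P[0]+c*P[1],P[2]])
f=lambda p:np.concatenate([proj(d,T(p,P))[0]-np.array(o) for d,P,o in obs])
r=least_squares(f,[.45,.05,0.15],loss="soft_l1"); print("fix",r.x,np.degrees(r.x[2]),r.fun.round(1)); F=r.x
# pin
ob2=[(dt,(-.06,.011,.04),tc(572,390)),(dt,(-.06,-.011,.04),tc(575,424)),(dt,(0,.011,.04),tc(660,381)),(dt,(0,-.011,.04),tc(664,410)),
(dt,(.05,.0545,.02),tc(722,314)),
(ds,(-.06,-.011,.04),sc(418,343)),(ds,(-.06,.011,.04),sc(440,310)),(ds,(0,.011,.04),sc(515,351)),(ds,(0,-.011,.04),sc(500,376)),(ds,(0,-.011,0),sc(493,412)),(ds,(.05,.0545,.02),sc(633,381))]
g=lambda p:np.concatenate([proj(d,T(p,P))[0]-np.array(o) for d,P,o in ob2])
r=least_squares(g,[.4,-.1,-1.5],loss="soft_l1"); print("pin",r.x,np.degrees(r.x[2]),r.fun.round(1)); Pn=r.x
np.savez("pose.npz",F=F,P=Pn)
print("pin handle mid",T(Pn,(-.03,0,.02)),"eye nominal",T(F,(0,0,.033)))
for nm,px in [("wingL",tc(265,370)),("wingR",tc(370,352))]:
    w=ray(dt,px,.045)[0]; c,s=np.cos(F[2]),np.sin(F[2]); q=w[:2]-F[:2]; print(nm,c*q[0]+s*q[1],-s*q[0]+c*q[1])
E
python3 fit.py
```

```text
fix [0.51461345 0.03651442 0.15131004] 8.669426667087588 [ 0.2  0.3  1.2  0.6 -0.1 -1.5 -0.3 -0.5 -0.8 -0.9 -0.1  0. ]
pin [ 0.4872008  -0.19220368 -1.43312453] -82.11198724818857 [ 0.1  0.   0.6 -0.4  0.3 -0.7  0.7  0.  -0.8 -0.4 -0.9 -3.7 -0.2  0.1
  0.7  0.2 -1.4 -1.7 -0.8  2.7  0.2  1.2]
pin handle mid [ 0.48308368 -0.16248753  0.02      ] eye nominal [0.51461345 0.03651442 0.033     ]
wingL -0.006891189408306841 0.0370340370254966
wingR -0.005235795576182506 -0.03323981941428332
```

Call:
{"op": "send_rows", "data": {"moves": [0,0,0,0,0,3,1,0,0,0,0,0,3,1,0,0,0,0.5,-4,0,1,0,0,0,0.5,-4,0,1,0,0,0,0.5,-4,0,1,0,0,0,0.5,-4,0,1,0,0,0,0.5,-4,0,1,0,0,0,0.5,-4,0,1,0,0,-6,2.7,-3,-0.5,1,0,0,-6,2.7,-3,-0.5,1,0,0,-6,2.7,-3,-0.5,1,0,0,-6,2.7,-3,-0.5,1,0,0,-6,2.7,-3,-0.5,1,0,0,-6,2.7,-3,-0.5,1,0,0,-6,2.7,-3,-0.5,1,0,0,-6,2.7,-3,-0.5,1,0,0,-6,2.7,-3,-0.5,1,0,0,-6,2.7,-3,-0.5,1,0,0,-6,2.7,-3,-0.5,1,0,0,0,0,-2,-0.5,1]}}

```text
time_s: 2.15
position: [0.5039, 0.0078, 0.1928]
tcp_rot: [[-0.135, 0.991, 0.005], [0.991, 0.135, -0.001], [-0.002, 0.004, -1.0]]
force: [-0.5, 0.8, 0.3]
opening: 0.999
```

Run:
```python
from h import *
d=cap("wrist","wrist1",None,1.25); s=read_state(); print(s["position"],s["tcp_rot"][:,1],s["force"])
```

```text
[0.50131478 0.00608135 0.19166924] [ 9.90728849e-01  1.35853626e-01 -3.75016430e-04] [-0.58320851 -1.16616549 -0.94108251]
```

View pics/wrist1.png

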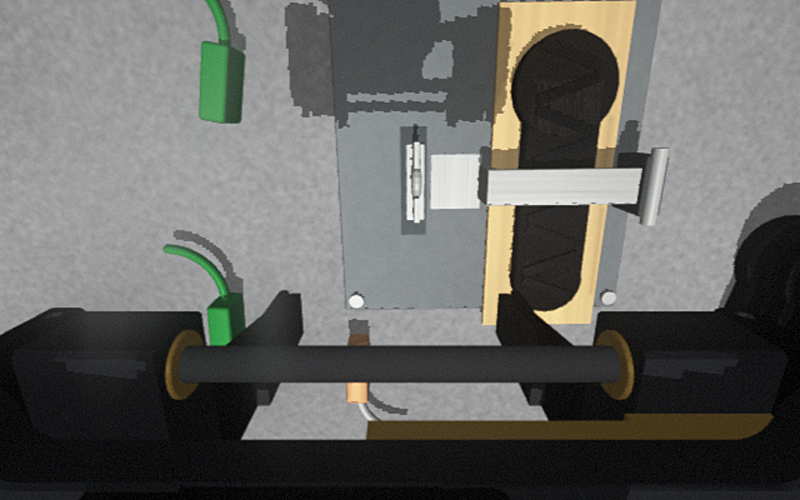

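Run:
```python
from h import *
im=load("wrist1")["pixels"][:,:,::-1]
a=cv2.resize(im[85:260,265:405],None,fx=5,fy=5,interpolation=cv2.INTER_CUBIC)[:,:]
cv2.imwrite("pics/w1c.png",a[50:640])
```

```text
(no output)
```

View pics/w1c.png

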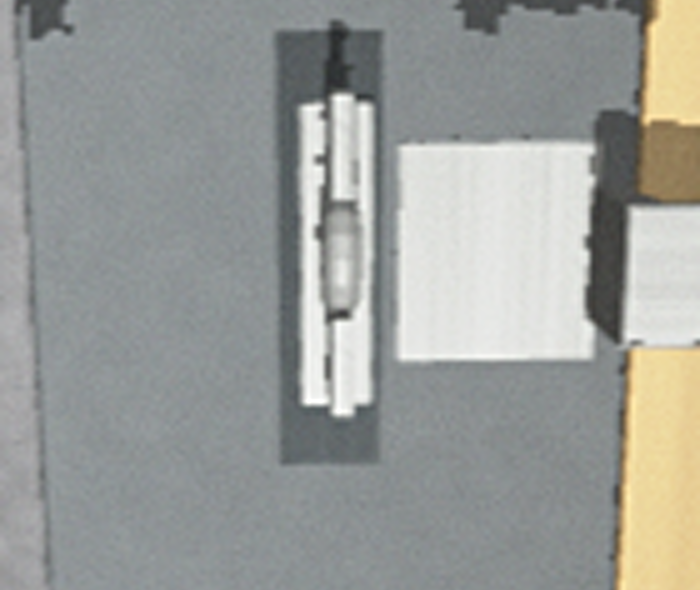

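Run:
```python
from h import *
d=load("wrist1"); F=np.load("pose.npz")["F"]; print(F)
w=lambda x,y:(265+x/5-.4,95+y/5-.4)
v=lambda x,y:(x/1.25-.1,y/1.25-.1)
c,s=np.cos(F[2]),np.sin(F[2])
def fx(n,px,z):
    p=ray(d,px,z)[0]; q=p[:2]-F[:2]; print(n,p.round(4),(1e3*np.array([c*q[0]+s*q[1],-s*q[0]+c*q[1]])).round(1))
for n,x,y,z in [("slot c",330,247,.012),("slot tl",277,30,.012),("slot tr",383,30,.012),("slot bl",281,464,.012),("slot br",379,464,.012),("edge1",28,150,.012),("edge2",47,570,.012),("ring top",342,258,.046),("wing top end",341,93,.045),("wing bot end",343,415,.045),("foot tl",299,104,.016),("foot bl",303,404,.016),("foot tr",373,104,.016),("foot br",373,404,.016),("strap l",397,250,.014)]: fx(n,w(x,y),z)
fx("corner",v(346,309),.012); fx("corner far",v(332,0),.012)
```

```text
[0.51461345 0.03651442 0.15131004]
slot c [0.5131 0.0407 0.012 ] [-0.9  4.4]
slot tl [0.4944 0.0867 0.012 ] [-12.4  52.7]
slot tr [0.5178 0.0899 0.012 ] [11.2 52.3]
slot bl [ 0.5089 -0.0123  0.012 ] [-13.  -47.4]
slot br [ 0.5323 -0.0092  0.012 ] [ 10.6 -47.8]
edge1 [0.4419 0.0533 0.012 ] [-69.3  27.6]
edge2 [ 0.4556 -0.0467  0.012 ] [-70.9 -73.3]
ring top [0.5139 0.0431 0.046 ] [0.3 6.7]
wing top end [0.5088 0.0764 0.045 ] [ 0.3 40.3]
wing bot end [0.5192 0.0093 0.045 ] [  0.4 -27.5]
foot tl [0.5014 0.0717 0.016 ] [-7.7 36.8]
foot bl [0.5119 0.004  0.016 ] [ -7.6 -31.8]
foot tr [0.5178 0.074  0.016 ] [ 8.8 36.5]
foot br [0.5282 0.0062 0.016 ] [  8.9 -32.1]
strap l [0.5284 0.0424 0.014 ] [14.5  3.7]
corner [ 0.4638 -0.098   0.012 ] [ -70.5 -125.3]
corner far [0.4261 0.1768 0.012 ] [-66.4 152. ]
```

Call:
{"op": "send_rows", "data": {"moves": [0,0,0,-0.3,-4,0,1,0,0,0,-0.3,-4,0,1,0,0,0,-0.3,-4,0,1,0,0,0,-0.3,-4,0,1,0,0,0,-0.3,-3,0,1,0,0,0,0,0,0,1,0,0,0,0,0,0,1]}}

```text
time_s: 2.9
position: [0.484, -0.179, 0.1926]
tcp_rot: [[-0.137, 0.991, -0.001], [0.991, 0.137, 0.001], [0.001, -0.001, -1.0]]
force: [-0.1, 0.1, -0.5]
opening: 1.001
```

Run:
```python
from h import *
d=cap("wrist","wrist2"); s=read_state(); print(s["position"],s["tcp_rot"][:,1],s["force"])
im=d["pixels"][:,:,::-1]
cv2.imwrite("pics/w2c.png",cv2.resize(im[100:240,230:370],None,fx=4.2,fy=4.2,interpolation=cv2.INTER_CUBIC))
```

```text
[ 0.48398189 -0.17819632  0.19260763] [ 9.90359263e-01  1.38520074e-01 -8.47739651e-04] [ 0.02425648 -0.02123061 -0.32866074]
```

View pics/wrist2.png

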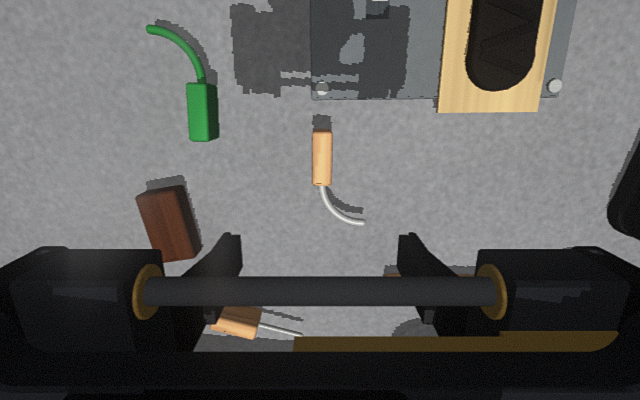

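View pics/w2c.png

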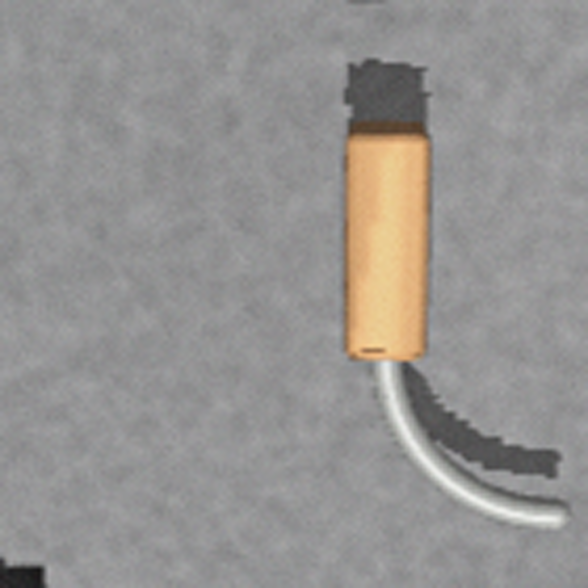

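Run:
```python
from h import *
from scipy.optimize import least_squares
d=load("wrist2")
w=lambda x,y:(230+x/4.2-.38,100+y/4.2-.38)
def T(p,P): 
    c,s=np.cos(p[2]),np.sin(p[2]); return np.array([p[0]+c*P[0]-s*P[1],p[1]+s*P[0]+c*P[1],P[2]])
ob=[((-.06,-.011,.04),w(347,136)),((-.06,.011,.04),w(428,136)),((0,-.011,.04),w(346,357)),((0,.011,.04),w(426,358)),((.05,.0545,.02),w(568,513))]
g=lambda p:np.concatenate([proj(d,T(p,P))[0]-np.array(o) for P,o in ob])
r=least_squares(g,[.48,-.19,-1.43]); p=r.x; print(p,np.degrees(p[2]),r.fun.round(1),np.load("pose.npz")["P"])
m=T(p,(-.03,0,.02)); print("mid",m)
s=read_state();R=s["tcp_rot"];print("need shift",m[:2]-s["position"][:2],"yaw_y now",np.degrees(np.arctan2(R[1,1],R[0,1])))
```

```text
[ 0.48697354 -0.18920584 -1.44649742] -82.87819736520602 [-0.6 -1.2  0.9 -0.9 -0.7  1.1  0.1  1.1  0.4  0.1] [ 0.4872008  -0.19220368 -1.43312453]
mid [ 0.48325417 -0.1594373   0.02      ]
need shift [-0.00072772  0.01875902] yaw_y now 7.962221214863
```

Call:
{"op": "send_rows", "data": {"moves": [0,0,-0.5,-0.05,1.9,0,1,0,0,0,0,0,-4,1,0,0,0,0,0,-4,1,0,0,0,0,0,-4,1,0,0,0,0,0,-3,1,0,0,0,0,0,-2,1,0,0,0,0,0,-0.5,1,0,0,0,0,0,0,1,0,0,0,0,0,0,1]}}

```text
time_s: 3.85
position: [0.4849, -0.16, 0.0188]
tcp_rot: [[-0.131, 0.991, 0.001], [0.991, 0.131, -0.001], [-0.001, 0.001, -1.0]]
force: [0.6, 0.3, -0.2]
opening: 1.003
```

Run:
```python
from h import *
d=cap("wrist","wrist3"); s=read_state(); print(s["position"],s["tcp_rot"].round(4),s["force"])
```

```text
[ 0.48502895 -0.16030226  0.01909008] [[-0.1308  0.9914  0.0021]
 [ 0.9914  0.1308 -0.0012]
 [-0.0015  0.0019 -1.    ]] [ 0.26223284  0.06720589 -0.14958407]
```

View pics/wrist3.png

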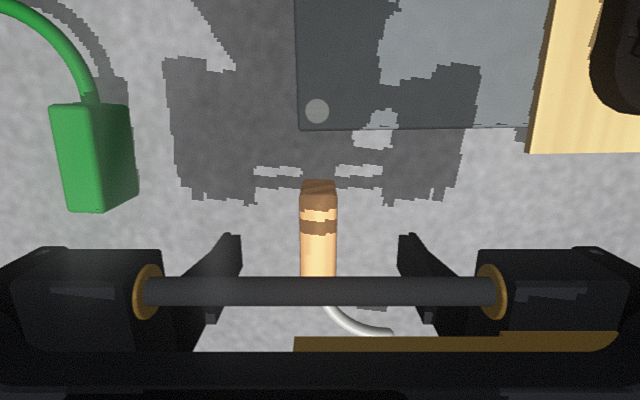

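The handle is centred between the fingers at column 318, so I'll lower the last 1 cm and close.

Call:
{"op": "send_rows", "data": {"moves": [0,0,0,0,0,-0.5,1,0,0,0,0,0,-0.5,1,0,0,0,0,0,0,1,0,0,0,0,0,0,-1,0,0,0,0,0,0,-1,0,0,0,0,0,0,-1,0,0,0,0,0,0,-1,0,0,0,0,0,0,-1,0,0,0,0,0,0,-1,0,0,0,0,0,0,-1,0,0,0,0,0,0,-1]}}

```text
time_s: 5.0
position: [0.4841, -0.1603, 0.0078]
tcp_rot: [[-0.13, 0.992, -0.0], [0.992, 0.13, -0.0], [-0.0, -0.0, -1.0]]
force: [-0.7, 0.4, 0.3]
opening: 0.356
```

Run:
```python
from h import *
d=cap("wrist","wrist4"); s=read_state(); print(s["position"],s["tcp_rot"].round(4),s["force"],s["moment"],s["opening"])
```

```text
[ 0.48403336 -0.16032779  0.00784629] [[-1.300e-01  9.915e-01 -1.000e-04]
 [ 9.915e-01  1.300e-01 -0.000e+00]
 [ 0.000e+00 -1.000e-04 -1.000e+00]] [-0.07659305 -0.10331529  0.33370142] [-0.0465217   0.04891979 -0.08571523] 0.3085353864771075
```

View pics/wrist4.png

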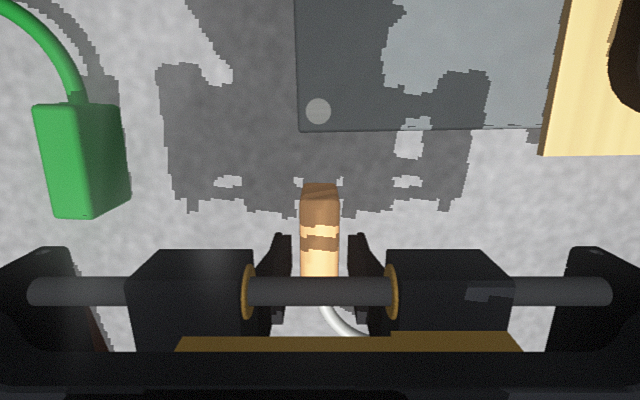

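Call:
{"op": "send_rows", "data": {"moves": [0,0,0,0,0,0,-1,0,0,0,0,0,0,-1,0,0,0,0,0,0,-1,0,0,0,0,0,0,-1,0,0,0,0,0,0,-1]}}

```text
time_s: 5.55
position: [0.484, -0.1603, 0.0078]
tcp_rot: [[-0.13, 0.992, -0.0], [0.992, 0.13, 0.0], [0.0, -0.0, -1.0]]
force: [-0.4, -0.2, 0.1]
opening: 0.24
```

Call:
{"op": "send_rows", "data": {"moves": [0,0,0,0,0,1.0,-1,0,0,0,0,0,2,-1,0,0,0,0,0,3,-1,0,0,0,0,0,0,-1,0,0,0,0,0,0,-1,0,0,0,0,0,0,-1]}}

```text
time_s: 6.15
position: [0.4833, -0.1599, 0.0672]
tcp_rot: [[-0.13, 0.992, -0.002], [0.992, 0.13, 0.001], [0.001, -0.001, -1.0]]
force: [0.1, 0.3, -2.3]
opening: 0.241
```

Run:
```python
from h import *
d=cap("wrist","wrist5"); s=read_state(); print(s["position"],s["tcp_rot"].round(4),s["force"],s["moment"],s["opening"])
d2=cap("side","side5"); d3=cap("top","top5")
im=d2["pixels"][:,:,::-1]; cv2.imwrite("pics/s5c.png",cv2.resize(im[100:280,280:480],None,fx=3.3,fy=3.3,interpolation=cv2.INTER_CUBIC))
```

```text
[ 0.48310619 -0.15977671  0.06693719] [[-0.1299  0.9915 -0.0021]
 [ 0.9915  0.1299  0.0013]
 [ 0.0015 -0.0019 -1.    ]] [ 0.73030627  0.36055166 -1.28684325] [-0.07784864  0.12699707  0.0153649 ] 0.24068067967477
```

View pics/wrist5.png

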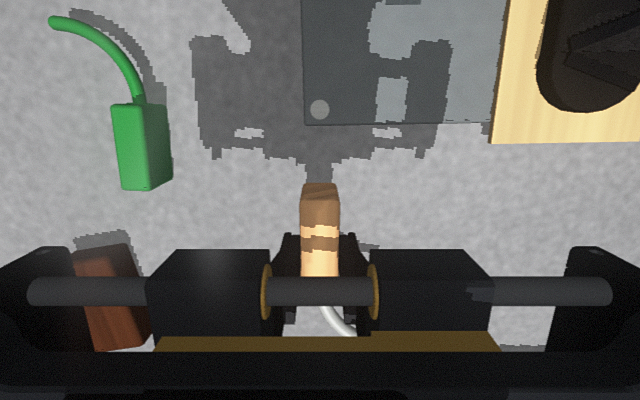

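View pics/s5c.png

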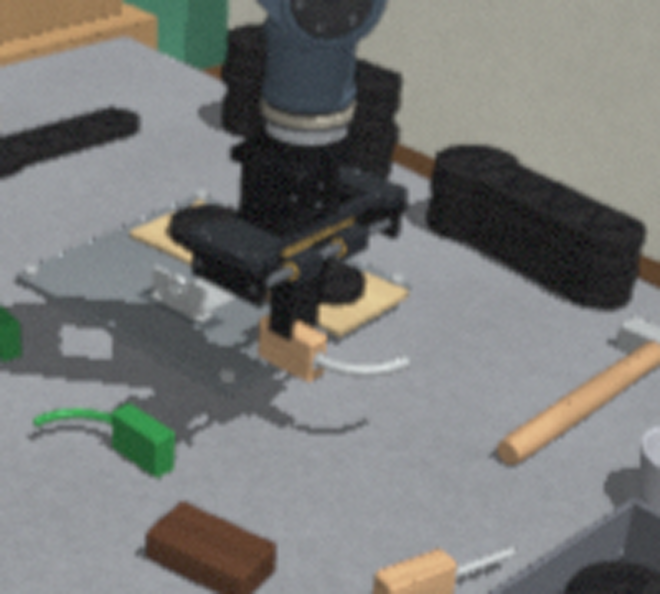

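```bash
cat > plan.py <<'E'
from h import *
import sys
YF=np.radians(8.7); GX=.029; GZ=.0078
try: E=np.load("eye.npy")
except Exception: E=np.array([.5142,.0430])
def Rz(a): c,s=np.cos(a),np.sin(a); return np.array([[c,-s],[s,c]])
def pinpose(phi,b=0,lat=0,ch=0):
    """pin origin world when arc of phi(deg, rel fixture) about centre through eye, backed off b along -x, lat along +y"""
    ph=np.radians(phi); o=np.array([0,.05])+Rz(ph)@[0,-.05]+np.array([-b,lat]); yaw=YF+ph
    O=E+Rz(YF)@o; return O,yaw
def tcp(phi,b=0,lat=0,z=.0208):
    O,yaw=pinpose(phi,b,lat); p=O-GX*np.array([np.cos(yaw),np.sin(yaw)]); return np.array([*p,z]),np.degrees(yaw)+90
def now():
    s=read_state(); R=s["tcp_rot"]; return s,s["position"],np.degrees(np.arctan2(R[1,1],R[0,1]))
def pin():
    s,p,y=now(); yaw=np.radians(y-90); e=np.array([np.cos(yaw),np.sin(yaw)]); O=p[:2]+GX*e
    f=Rz(-YF)@(O-E); t=f+Rz(yaw-YF)@[.05,.05]
    return f*1e3,t*1e3,y-90-8.7
def delta(phi,b=0,lat=0,z=.0208):
    s,p,y=now(); q,yy=tcp(phi,b,lat,z); print("phi",phi,"b",b,"delta cm",((q-p)*100).round(2),"turn",round(yy-y,2))
def rep():
    s,p,y=now(); f,t,ph=pin(); print("t",round(s["time_s"],2),"tcp",p.round(4),"force",s["force"].round(2),"mom",s["moment"].round(3),"op",round(s["opening"],3))
    print(" shoulder rel eye mm",f.round(2),"tip",t.round(2),"phi",round(ph,2),"Ffix",(Rz(-YF)@s["force"][:2]).round(2))
E
python3 - <<'E'
from plan import *
rep(); delta(-90,.03,0,.09); delta(-90,.03)
print(pinpose(-90,.03))
E
```

```text
t 6.3 tcp [ 0.4832 -0.1599  0.0668] force [-0.32  0.1  -1.26] mom [-0.08   0.093 -0.054] op 0.239
 shoulder rel eye mm [ -61.91 -224.83] tip [ -13.  -275.9] phi -91.23 Ffix [-0.3   0.15]
phi -90 b 0.03 delta cm [-6.01 26.88  2.32] turn 1.23
phi -90 b 0.03 delta cm [-6.01 26.88 -4.6 ] turn 1.23
(array([0.42755745, 0.08032383]), np.float64(-1.41895268187139))
```

Call:
{"op": "send_rows", "data": {"moves": [0,0,0,-0.6,0,3,-1,0,0,0.2,-0.6,3,0,-1,0,0,0.2,-0.6,3,0,-1,0,0,0.2,-0.6,3,0,-1,0,0,0.2,-0.6,3,0,-1,0,0,0.2,-0.6,3,0,-1,0,0,0.2,-0.6,3,0,-1,0,0,0,-0.6,3,0,-1,0,0,0,-0.6,3,0,-1,0,0,0,-0.6,2.9,0,-1,0,0,0,0,0,0,-1,0,0,0,0,0,0,-1]}}

```text
time_s: 7.5
position: [0.4237, 0.109, 0.0974]
tcp_rot: [[-0.153, 0.988, -0.001], [0.988, 0.153, -0.0], [-0.0, -0.001, -1.0]]
force: [-0.1, -0.4, -1.2]
opening: 0.241
```

Run:
```python
from plan import *
d=cap("wrist","wrist6",None,1.25); rep(); delta(-90,.03)
```

```text
t 7.55 tcp [0.4242 0.1085 0.0975] force [ 0.99 -0.06 -2.31] mom [-0.117  0.015 -0.048] op 0.24
 shoulder rel eye mm [-79.1   49.33] tip [-29.09  -0.67] phi -89.99 Ffix [ 0.97 -0.21]
phi -90 b 0.03 delta cm [-0.1   0.05 -7.67] turn -0.01
```

View pics/wrist6.png

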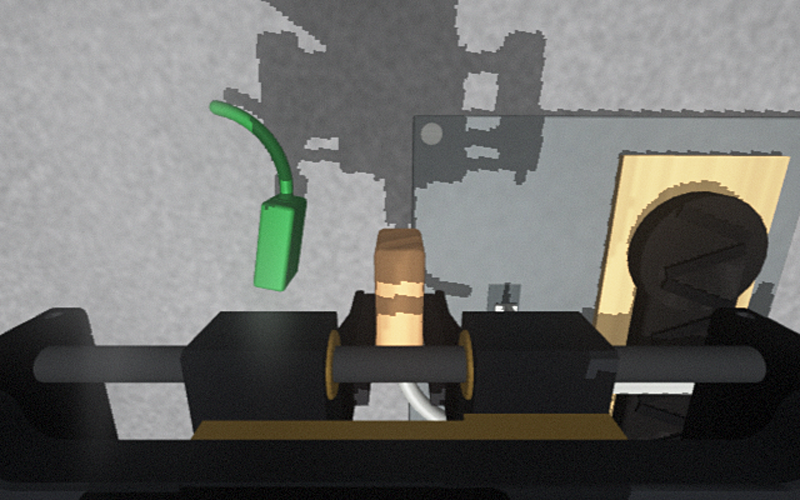

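Run:
```python
from plan import *
d=load("top0"); print(ray(d,[(267,239),(290,245),(268,247),(248,258),(371,236)],.04))
```

```text
[[ 0.34688494  0.12727168  0.04      ]
 [ 0.3304741   0.06475136  0.04      ]
 [ 0.32519804  0.12422674  0.04      ]
 [ 0.29575355  0.17753875  0.04      ]
 [ 0.35454488 -0.15622057  0.04      ]]
```

Call:
{"op": "send_rows", "data": {"moves": [0,0,0,0,0,-3,-1,0,0,0,0,0,-2,-1,0,0,0,-0.1,0,-1,-1,0,0,0,0,0,-0.8,-1,0,0,0,0,0,-0.5,-1,0,0,0,0,0,0,-1,0,0,0,0,0,0,-1]}}

```text
time_s: 8.25
position: [0.4235, 0.1086, 0.0252]
tcp_rot: [[-0.151, 0.989, 0.001], [0.989, 0.151, -0.0], [-0.0, 0.001, -1.0]]
force: [1.1, -0.3, -1.8]
opening: 0.24
```

Run:
```python
from plan import *
rep(); delta(-90,.03)
d=cap("side","side7"); im=d["pixels"][:,:,::-1]; cv2.imwrite("pics/s7c.png",cv2.resize(im[120:240,250:410],None,fx=5,fy=5,interpolation=cv2.INTER_CUBIC))
d=cap("top","top7"); im=d["pixels"][:,:,::-1]; cv2.imwrite("pics/t7c.png",cv2.resize(im[120:240,220:380],None,fx=5,fy=5,interpolation=cv2.INTER_CUBIC))
```

```text
t 8.25 tcp [0.4235 0.1086 0.0252] force [ 1.09 -0.26 -1.84] mom [-0.027  0.033 -0.035] op 0.24
 shoulder rel eye mm [-79.74  49.56] tip [-29.77  -0.47] phi -90.03 Ffix [ 1.03 -0.42]
phi -90 b 0.03 delta cm [-0.03  0.04 -0.44] turn 0.03
```

View pics/s7c.png

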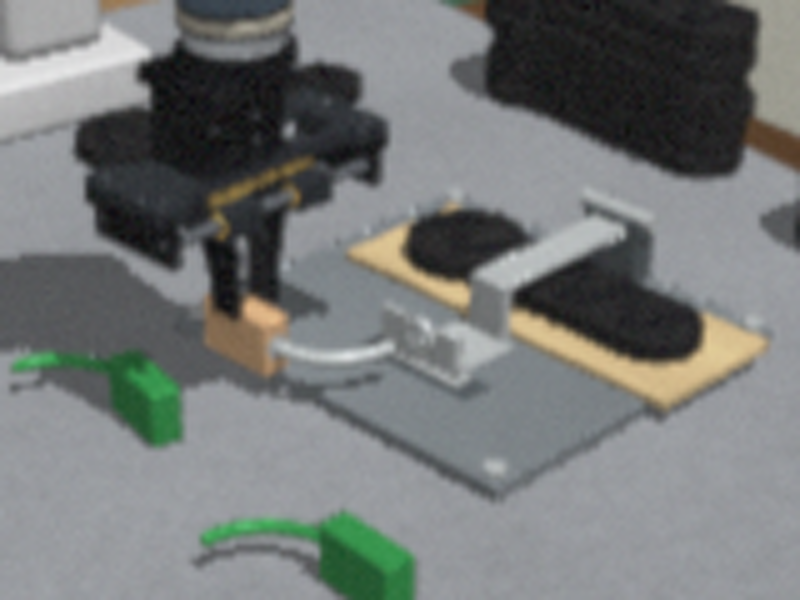

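View pics/t7c.png

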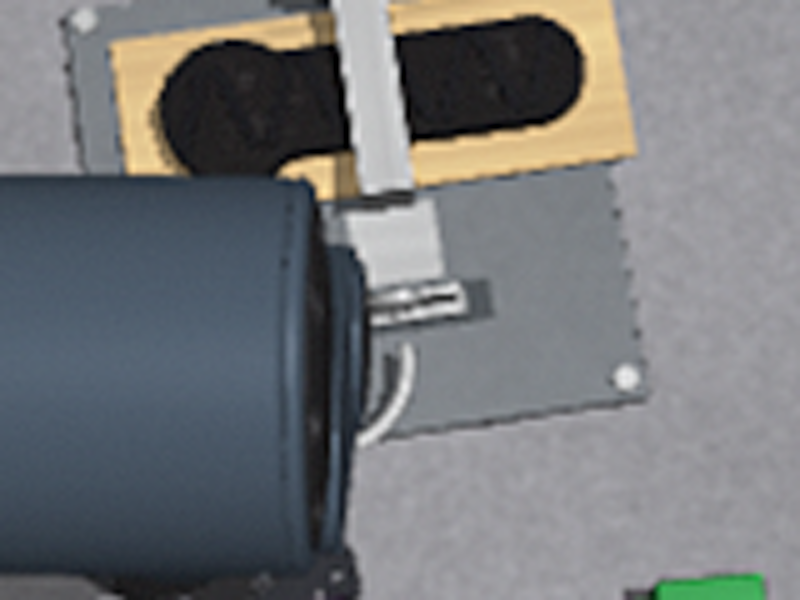

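```bash
python3 - <<'E'
from plan import *
d=load("top7"); q=lambda x,y:(220+x/5-.4,120+y/5-.4)
f=lambda px,z:(Rz(-YF)@(ray(d,px,z)[0][:2]-E)*1e3).round(1)
print("tip end",f(q(406,346),.037),"wing r top",f(q(465,292),.045),f(q(465,303),.045),"shank outer",f(q(414,375),.037),f(q(404,380),.037))
print("ring?",f(q(413,297),.046))
print("expect tip end",pin()[1])
E
python3 - <<'E'
import cv2
from h import *
im=load("top7")["pixels"][:,:,::-1]; cv2.imwrite("pics/t7d.png",cv2.resize(im[168:208,285:330],None,fx=14,fy=14,interpolation=cv2.INTER_CUBIC))
im=load("side7")["pixels"][:,:,::-1]; cv2.imwrite("pics/s7d.png",cv2.resize(im[175:202,300:350],None,fx=16,fy=16,interpolation=cv2.INTER_CUBIC))
E
```

```text
tip end [-28.3  -2.8] wing r top [ -4.6 -39.6] [-10.8 -38.6] shank outer [-45.2  -4.7] [-47.1   1.2]
ring? [ -3.3 -10.6]
expect tip end [-29.67180155  -0.3916151 ]
```

View pics/t7d.png

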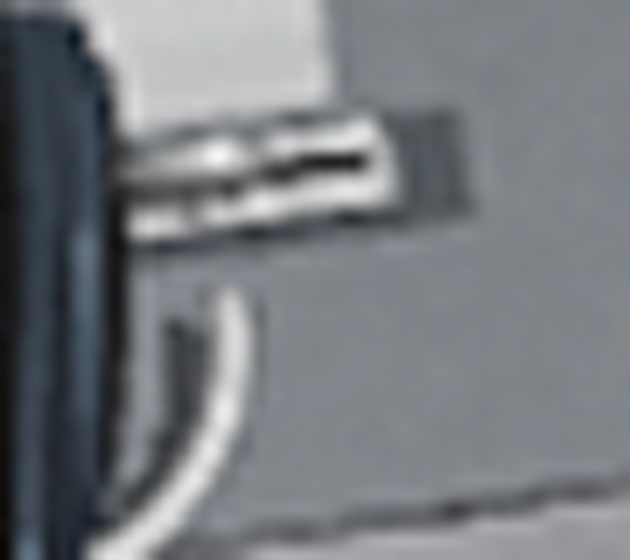

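View pics/s7d.png

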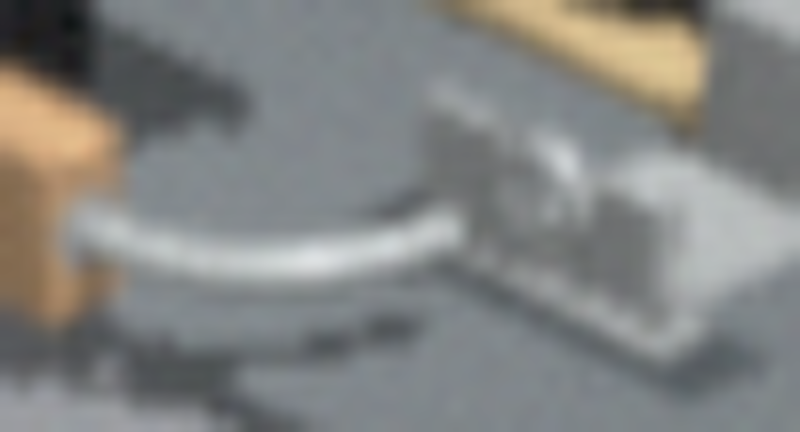

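Run:
```python
from plan import *
for nm,(x0,y0,x1,y1,k) in {"top7":(285,165,330,205,14),"side7":(300,175,350,205,16)}.items():
    d=load(nm); im=cv2.resize(d["pixels"][y0:y1,x0:x1,::-1],None,fx=k,fy=k,interpolation=cv2.INTER_CUBIC)
    def W(f,z): return np.array([*(E+Rz(YF)@np.array(f)),z])
    def P(w): return tuple(int(v) for v in ((proj(d,w)[0]-[x0,y0]+.5)*k))
    th=np.linspace(0,2*np.pi,40)
    for r in(.006,.014):
        cv2.polylines(im,[np.array([P(W((0,r*np.cos(t)),.033+r*np.sin(t))) for t in th])],True,(0,0,255),1)
    for y in(-.0345,.0345):
        cv2.line(im,P(W((0,y),.016)),P(W((0,y),.045)),(255,0,0),1)
    f,t,ph=pin(); s=read_state(); zc=s["position"][2]-GZ+.02
    a=np.linspace(0,np.pi/2,20); O=f/1e3
    pts=[P(W(O+Rz(np.radians(ph))@[.05*np.sin(x),.05-.05*np.cos(x)],zc)) for x in a]
    cv2.polylines(im,[np.array(pts)],False,(0,255,0),1)
    cv2.imwrite(f"pics/{nm}_ov.png",im)
```

```text
(no output)
```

View pics/top7_ov.png

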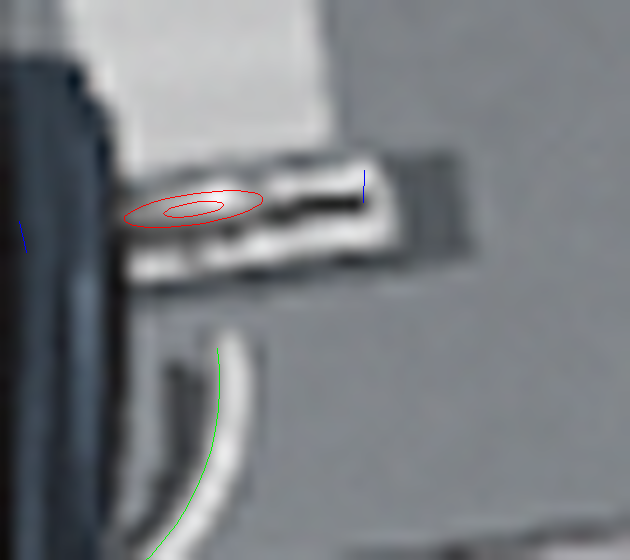

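View pics/side7_ov.png

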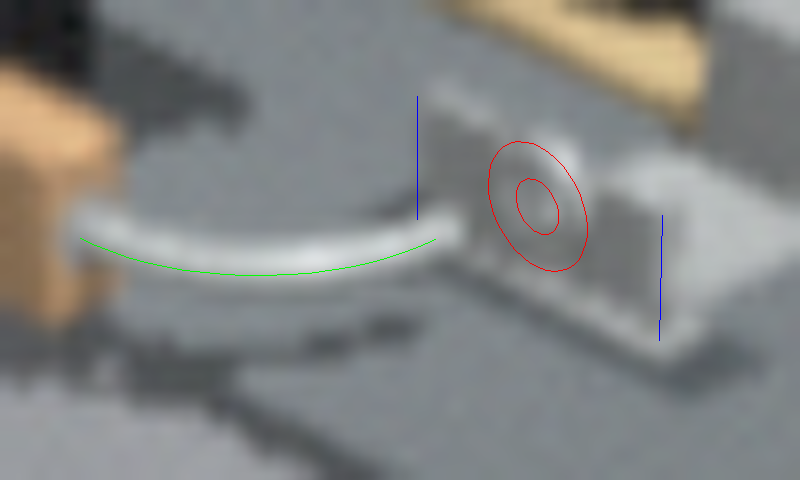

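Call:
{"op": "send_rows", "data": {"moves": [0,0,0,0,0.05,-0.2,-1,0,0,0,0,0,-0.24,-1,0,0,0,0.5,0.075,0,-1,0,0,0,0.5,0.075,0,-1,0,0,0,0.5,0.075,0,-1,0,0,0,0,0,0,-1,0,0,0,0,0,0,-1]}}

```text
time_s: 9.05
position: [0.4382, 0.1115, 0.0204]
tcp_rot: [[-0.151, 0.989, -0.0], [0.989, 0.151, -0.0], [-0.0, -0.0, -1.0]]
force: [-0.4, 0.5, -1.4]
opening: 0.238
```

Run:
```python
from plan import *
rep()
```

```text
t 9.05 tcp [0.4382 0.1115 0.0204] force [-0.41  0.47 -1.4 ] mom [-0.075  0.046  0.036] op 0.238
 shoulder rel eye mm [-64.78  50.17] tip [-14.8    0.15] phi -90.03 Ffix [-0.33  0.53]
```

Call:
{"op": "send_rows", "data": {"moves": [0,0,0,0.2,0.03,0,-1,0,0,0,0.2,0.03,0,-1,0,0,0,0,0,0,-1]}}

```text
time_s: 9.35
position: [0.4426, 0.112, 0.0205]
tcp_rot: [[-0.151, 0.989, 0.001], [0.989, 0.151, 0.0], [-0.0, 0.001, -1.0]]
force: [-0.1, -0.7, -2.5]
opening: 0.236
```

Call:
{"op": "send_rows", "data": {"moves": [0,0,0,0.1,0.015,0,-1,0,0,0,0.1,0.015,0,-1,0,0,0,0,0,0,-1]}}

```text
time_s: 9.65
position: [0.4443, 0.1123, 0.0205]
tcp_rot: [[-0.151, 0.989, 0.0], [0.989, 0.151, -0.0], [-0.0, 0.0, -1.0]]
force: [0.4, -0.3, -1.9]
opening: 0.241
```

Call:
{"op": "send_rows", "data": {"moves": [0,0,0,0.1,0.015,0,-1,0,0,0,0.1,0.015,0,-1,0,0,0,0,0,0,-1]}}

```text
time_s: 9.95
position: [0.4464, 0.1126, 0.0205]
tcp_rot: [[-0.151, 0.989, 0.0], [0.989, 0.151, 0.0], [-0.0, 0.0, -1.0]]
force: [0.4, -0.1, -0.7]
opening: 0.241
```

Run:
```python
from plan import *
rep()
```

```text
t 9.95 tcp [0.4464 0.1126 0.0205] force [ 0.43 -0.14 -0.73] mom [-0.066  0.095  0.03 ] op 0.241
 shoulder rel eye mm [-56.55  50.1 ] tip [-6.57  0.07] phi -90.03 Ffix [ 0.4 -0.2]
```

Call:
{"op": "send_rows", "data": {"moves": [0,0,0,0.1,0.015,0,-1,0,0,0,0.1,0.015,0,-1,0,0,0,0,0,0,-1]}}

```text
time_s: 10.25
position: [0.4484, 0.1129, 0.0205]
tcp_rot: [[-0.151, 0.989, 0.0], [0.989, 0.151, 0.0], [-0.0, 0.0, -1.0]]
force: [-0.1, 0.5, -1.4]
opening: 0.24
```

Call:
{"op": "send_rows", "data": {"moves": [0,0,0,0.1,0.015,0,-1,0,0,0,0.1,0.015,0,-1,0,0,0,0,0,0,-1]}}

```text
time_s: 10.55
position: [0.4504, 0.1132, 0.0204]
tcp_rot: [[-0.151, 0.989, 0.0], [0.989, 0.151, -0.0], [-0.0, 0.0, -1.0]]
force: [0.1, 0.2, -1.8]
opening: 0.244
```

Run:
```python
from plan import *
rep()
```

```text
t 10.55 tcp [0.4504 0.1132 0.0204] force [ 0.08  0.2  -1.78] mom [-0.075  0.067 -0.058] op 0.244
 shoulder rel eye mm [-52.49  50.08] tip [-2.52  0.05] phi -90.03 Ffix [0.11 0.18]
```

Call:
{"op": "send_rows", "data": {"moves": [0,0,0,0.1,0.015,0,-1,0,0,0,0.1,0.015,0,-1,0,0,0,0,0,0,-1]}}

```text
time_s: 10.85
position: [0.4524, 0.1135, 0.0205]
tcp_rot: [[-0.151, 0.989, 0.0], [0.989, 0.151, -0.0], [-0.0, 0.0, -1.0]]
force: [0.1, 0.4, -1.6]
opening: 0.242
```

Run:
```python
from plan import *
rep()
d=cap("side","side8"); im=d["pixels"][:,:,::-1]; cv2.imwrite("pics/s8c.png",cv2.resize(im[170:205,295:355],None,fx=12,fy=12,interpolation=cv2.INTER_CUBIC))
```

```text
t 10.85 tcp [0.4524 0.1135 0.0205] force [ 0.14  0.37 -1.58] mom [-0.118  0.031 -0.004] op 0.242
 shoulder rel eye mm [-50.47  50.08] tip [-0.49  0.05] phi -90.03 Ffix [0.19 0.35]
```

View pics/s8c.png

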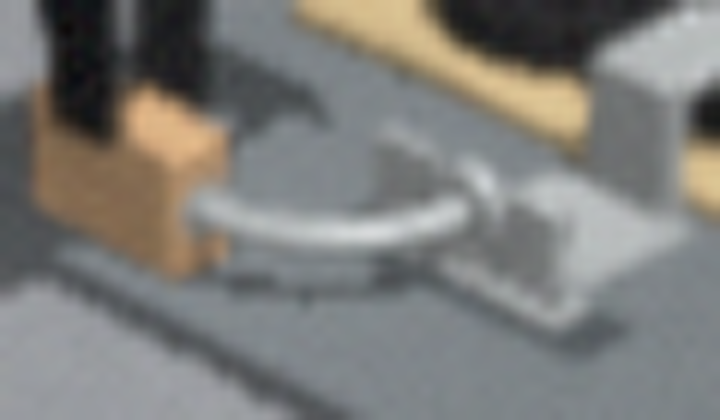

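The tip sits in the ring in the side crop, at (470,210). Next I'll feel for the hole's sideways limits to centre the pin.

Call:
{"op": "send_rows", "data": {"moves": [0,0,0,-0.015,0.1,0,-1,0,0,0,0,0,0,-1]}}

```text
time_s: 11.1
position: [0.4518, 0.1146, 0.0204]
tcp_rot: [[-0.151, 0.989, -0.0], [0.989, 0.151, 0.0], [0.0, -0.0, -1.0]]
force: [-0.8, 0.3, -1.5]
opening: 0.239
```

Call:
{"op": "send_rows", "data": {"moves": [0,0,0,-0.0075,0.05,0,-1,0,0,0,0,0,0,-1]}}

```text
time_s: 11.3
position: [0.4518, 0.1151, 0.0205]
tcp_rot: [[-0.151, 0.989, -0.0], [0.989, 0.151, -0.0], [0.0, -0.0, -1.0]]
force: [-0.2, 0.3, -1.7]
opening: 0.242
```

Run:
```python
from plan import *
rep()
```

```text
t 11.3 tcp [0.4518 0.1151 0.0205] force [-0.2   0.34 -1.72] mom [-0.12   0.068  0.031] op 0.242
 shoulder rel eye mm [-50.81  51.69] tip [-0.83  1.66] phi -90.03 Ffix [-0.14  0.36]
```

Call:
{"op": "send_rows", "data": {"moves": [0,0,0,0,0.05,0,-1,0,0,0,0,0,0,-1]}}

```text
time_s: 11.5
position: [0.4519, 0.1155, 0.0204]
tcp_rot: [[-0.151, 0.989, 0.0], [0.989, 0.151, -0.0], [-0.0, -0.0, -1.0]]
force: [0.4, -1.0, -1.5]
opening: 0.238
```

Call:
{"op": "send_rows", "data": {"moves": [0,0,0,0,0.05,0,-1,0,0,0,0,0,0,-1]}}

```text
time_s: 11.7
position: [0.452, 0.1159, 0.0205]
tcp_rot: [[-0.151, 0.989, 0.0], [0.989, 0.151, -0.0], [-0.0, 0.0, -1.0]]
force: [0.0, -1.3, -1.7]
opening: 0.237
```

Run:
```python
from plan import *
rep()
```

```text
t 11.7 tcp [0.452  0.1159 0.0205] force [ 0.01 -1.28 -1.7 ] mom [-0.35  -0.024 -0.082] op 0.237
 shoulder rel eye mm [-50.49  52.48] tip [-0.52  2.45] phi -90.03 Ffix [-0.18 -1.27]
```

Call:
{"op": "send_rows", "data": {"moves": [0,0,0,0.02,-0.15,0,-1,0,0,0,0.02,-0.1,0,-1,0,0,0,0,0,0,-1]}}

```text
time_s: 12.0
position: [0.4522, 0.1135, 0.0204]
tcp_rot: [[-0.151, 0.989, -0.0], [0.989, 0.151, 0.0], [0.0, -0.0, -1.0]]
force: [-0.8, 0.1, -1.5]
opening: 0.236
```

Call:
{"op": "send_rows", "data": {"moves": [0,0,0,0,-0.05,0,-1,0,0,0,0,0,0,-1]}}

```text
time_s: 12.2
position: [0.4522, 0.113, 0.0204]
tcp_rot: [[-0.151, 0.989, -0.0], [0.989, 0.151, 0.0], [0.0, -0.0, -1.0]]
force: [-0.3, -0.3, -1.9]
opening: 0.24
```

Call:
{"op": "send_rows", "data": {"moves": [0,0,0,0,-0.05,0,-1,0,0,0,0,0,0,-1]}}

```text
time_s: 12.4
position: [0.4522, 0.1125, 0.0204]
tcp_rot: [[-0.151, 0.989, -0.0], [0.989, 0.151, -0.0], [0.0, -0.0, -1.0]]
force: [-0.8, -0.2, -1.8]
opening: 0.239
```

Run:
```python
from plan import *
rep()
```

```text
t 12.4 tcp [0.4522 0.1125 0.0204] force [-0.78 -0.25 -1.81] mom [-0.048  0.059  0.012] op 0.239
 shoulder rel eye mm [-50.77  49.11] tip [-0.79 -0.92] phi -90.03 Ffix [-0.81 -0.13]
```

Call:
{"op": "send_rows", "data": {"moves": [0,0,0,0,-0.05,0,-1,0,0,0,0,0,0,-1]}}

```text
time_s: 12.6
position: [0.4522, 0.112, 0.0204]
tcp_rot: [[-0.151, 0.989, -0.0], [0.989, 0.151, 0.0], [0.0, -0.0, -1.0]]
force: [0.3, -0.3, -0.7]
opening: 0.237
```

Call:
{"op": "send_rows", "data": {"moves": [0,0,0,0,-0.05,0,-1,0,0,0,0,0,0,-1]}}

```text
time_s: 12.8
position: [0.452, 0.1116, 0.0204]
tcp_rot: [[-0.151, 0.989, -0.0], [0.989, 0.151, 0.0], [0.0, -0.0, -1.0]]
force: [-0.2, 0.6, -1.1]
opening: 0.239
```

Run:
```python
from plan import *
rep()
```

```text
t 12.8 tcp [0.452  0.1116 0.0204] force [-0.24  0.55 -1.06] mom [0.158 0.082 0.05 ] op 0.239
 shoulder rel eye mm [-51.12  48.26] tip [-1.15 -1.76] phi -90.03 Ffix [-0.15  0.58]
```

```bash
cat >> plan.py <<'E'
def rows(phis,b=0,lat=0,z=.0206):
    s,p,y=now(); c=p.copy(); cy=y; out=[]
    for ph in phis:
        q,yy=tcp(ph,b,lat,z); d=np.round((q-c)*100,2); t=round(yy-cy,1); out.append((t,*d)); c=c+d/100; cy+=t
    for o in out: print("[0, 0, %g, %g, %g, %g, -1]"%o)
E
python3 - <<'E'
from plan import *
np.save("eye.npy",E+.00025*Rz(YF)[:,1])
E
python3 - <<'E'
from plan import *
rep(); rows([-90,-87,-84,-81])
E
```

```text
t 12.8 tcp [0.452  0.1116 0.0204] force [-0.24  0.55 -1.06] mom [0.158 0.082 0.05 ] op 0.239
 shoulder rel eye mm [-51.12  48.01] tip [-1.15 -2.01] phi -90.03 Ffix [-0.15  0.58]
[0, 0, 0, 0.08, 0.21, 0.02, -1]
[0, 0, 3, -0.1, -0.28, -0, -1]
[0, 0, 3, -0.09, -0.29, -0, -1]
[0, 0, 3, -0.07, -0.29, -0, -1]
```

Call:
{"op": "send_rows", "data": {"moves": [0,0,0,0.08,0.21,0.02,-1,0,0,3,-0.1,-0.28,0,-1,0,0,3,-0.09,-0.29,0,-1,0,0,3,-0.07,-0.29,0,-1,0,0,0,0,0,0,-1]}}

```text
time_s: 13.3
position: [0.4505, 0.1049, 0.0207]
tcp_rot: [[-0.303, 0.953, 0.0], [0.953, 0.303, -0.0], [-0.0, 0.0, -1.0]]
force: [-0.1, -0.1, -1.4]
opening: 0.24
```

Run:
```python
from plan import *
rep(); rows([-78,-75,-72])
```

```text
t 13.3 tcp [0.4505 0.1049 0.0207] force [-0.12 -0.14 -1.39] mom [-0.047 -0.011 -0.073] op 0.24
 shoulder rel eye mm [-49.09  41.92] tip [8.08 0.31] phi -81.05 Ffix [-0.13 -0.12]
[0, 0, 3.1, -0.09, -0.28, -0.01, -1]
[0, 0, 3, -0.04, -0.3, 0, -1]
[0, 0, 3, -0.03, -0.3, 0, -1]
```

Call:
{"op": "send_rows", "data": {"moves": [0,0,3,-0.08,-0.28,0,-1,0,0,3,-0.04,-0.3,0,-1,0,0,3,-0.03,-0.3,0,-1,0,0,0,0,0,0,-1]}}

```text
time_s: 13.7
position: [0.4491, 0.0961, 0.0207]
tcp_rot: [[-0.447, 0.894, 0.0], [0.894, 0.447, -0.0], [-0.0, 0.0, -1.0]]
force: [-0.0, -0.0, -2.0]
opening: 0.246
```

Run:
```python
from plan import *
rep(); rows([-69,-66,-63])
```

```text
t 13.7 tcp [0.4491 0.0961 0.0207] force [-0.04 -0.04 -2.  ] mom [-0.07   0.036 -0.012] op 0.246
 shoulder rel eye mm [-47.38  34.51] tip [15.56  2.28] phi -72.12 Ffix [-0.05 -0.03]
[0, 0, 3.1, -0.03, -0.3, -0.01, -1]
[0, 0, 3, 0, -0.31, 0, -1]
[0, 0, 3, 0.02, -0.3, 0, -1]
```

Call:
{"op": "send_rows", "data": {"moves": [0,0,3.1,-0.03,-0.3,0,-1,0,0,3,0,-0.31,0,-1,0,0,3,0.02,-0.3,0,-1,0,0,0,0,0,0,-1]}}

```text
time_s: 14.1
position: [0.4491, 0.0871, 0.0207]
tcp_rot: [[-0.583, 0.813, 0.0], [0.813, 0.583, -0.0], [-0.0, 0.0, -1.0]]
force: [-0.0, -0.5, -3.2]
opening: 0.24
```

Run:
```python
from plan import *
rep(); rows([-60,-57,-54])
d=cap("side","side9"); im=d["pixels"][:,:,::-1]; cv2.imwrite("pics/s9c.png",cv2.resize(im[160:205,290:355],None,fx=12,fy=12,interpolation=cv2.INTER_CUBIC))
```

```text
t 14.1 tcp [0.4491 0.0871 0.0207] force [-0.02 -0.53 -3.22] mom [-0.047 -0.029 -0.016] op 0.24
 shoulder rel eye mm [-44.55  27.33] tip [22.68  5.42] phi -63.05 Ffix [-0.1  -0.52]
[0, 0, 3.1, 0.04, -0.31, -0.01, -1]
[0, 0, 3, 0.05, -0.29, 0, -1]
[0, 0, 3, 0.07, -0.3, 0, -1]
```

View pics/s9c.png

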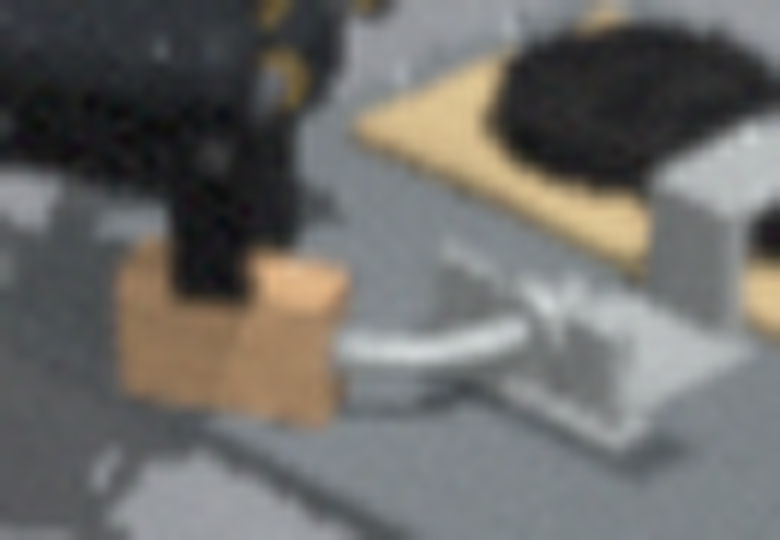

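The shank is through the ring at crop (535,310), and the contact forces stay small. I'll carry on along the arc.

Call:
{"op": "send_rows", "data": {"moves": [0,0,3.1,0.04,-0.31,0,-1,0,0,3,0.05,-0.29,0,-1,0,0,3,0.07,-0.3,0,-1,0,0,0,0,0,0,-1]}}

```text
time_s: 14.55
position: [0.4507, 0.0781, 0.0207]
tcp_rot: [[-0.704, 0.71, 0.0], [0.71, 0.704, -0.0], [-0.0, 0.0, -1.0]]
force: [-0.1, -1.0, -2.3]
opening: 0.239
```

Run:
```python
from plan import *
rep(); rows([-51,-48,-45])
```

```text
t 14.55 tcp [0.4507 0.0781 0.0207] force [-0.08 -1.01 -2.29] mom [-0.011  0.024  0.022] op 0.239
 shoulder rel eye mm [-40.4   20.64] tip [29.45  9.64] phi -53.95 Ffix [-0.23 -0.98]
[0, 0, 3, 0.08, -0.29, -0.01, -1]
[0, 0, 3, 0.1, -0.29, 0, -1]
[0, 0, 3, 0.11, -0.28, 0, -1]
```

Call:
{"op": "send_rows", "data": {"moves": [0,0,3,0.08,-0.29,0,-1,0,0,3,0.1,-0.29,0,-1,0,0,3,0.11,-0.28,0,-1,0,0,0,0,0,0,-1]}}

```text
time_s: 14.95
position: [0.4536, 0.0696, 0.0207]
tcp_rot: [[-0.806, 0.592, 0.0], [0.592, 0.806, 0.0], [-0.0, 0.0, -1.0]]
force: [0.2, 0.0, -1.7]
opening: 0.24
```

Run:
```python
from plan import *
rep()
```

```text
t 14.95 tcp [0.4536 0.0696 0.0207] force [ 0.23  0.04 -1.69] mom [ 0.003  0.018 -0.042] op 0.24
 shoulder rel eye mm [-35.36  14.69] tip [35.35 14.72] phi -44.97 Ffix [0.23 0.01]
```

Call:
{"op": "send_rows", "data": {"moves": [0,0,0,-0.01,0.1,0,-1,0,0,0,0,0,0,-1]}}

```text
time_s: 15.15
position: [0.4532, 0.0708, 0.0206]
tcp_rot: [[-0.807, 0.591, -0.0], [0.591, 0.807, -0.0], [0.0, -0.0, -1.0]]
force: [-0.0, -0.2, -2.6]
opening: 0.24
```

Run:
```python
from plan import *
rep()
```

```text
t 15.15 tcp [0.4532 0.0708 0.0206] force [-0.01 -0.19 -2.61] mom [-0.162  0.03  -0.022] op 0.24
 shoulder rel eye mm [-35.59  15.96] tip [35.12 16.07] phi -44.91 Ffix [-0.04 -0.19]
```

Call:
{"op": "send_rows", "data": {"moves": [0,0,0,-0.01,0.06,0,-1,0,0,0,0,0,0,-1]}}

```text
time_s: 15.35
position: [0.4532, 0.0711, 0.0207]
tcp_rot: [[-0.807, 0.59, 0.0], [0.59, 0.807, -0.0], [-0.0, -0.0, -1.0]]
force: [0.4, -0.9, -2.4]
opening: 0.238
```

Run:
```python
from plan import *
rep()
```

```text
t 15.35 tcp [0.4532 0.0711 0.0207] force [ 0.39 -0.9  -2.43] mom [-0.282  0.    -0.013] op 0.238
 shoulder rel eye mm [-35.45  16.34] tip [35.26 16.52] phi -44.85 Ffix [ 0.25 -0.95]
```

Call:
{"op": "send_rows", "data": {"moves": [0,0,0,0.02,-0.2,0,-1,0,0,0,0,-0.06,0,-1,0,0,0,0,0,0,-1]}}

```text
time_s: 15.65
position: [0.4533, 0.0685, 0.0206]
tcp_rot: [[-0.807, 0.59, -0.0], [0.59, 0.807, 0.0], [0.0, -0.0, -1.0]]
force: [-0.1, -0.4, -1.5]
opening: 0.239
```

Run:
```python
from plan import *
rep()
```

```text
t 15.65 tcp [0.4533 0.0685 0.0206] force [-0.06 -0.4  -1.53] mom [ 0.009  0.079 -0.048] op 0.239
 shoulder rel eye mm [-35.82  13.7 ] tip [34.89 13.88] phi -44.85 Ffix [-0.12 -0.38]
```

Call:
{"op": "send_rows", "data": {"moves": [0,0,0,0,-0.06,0,-1,0,0,0,0,0,0,-1]}}

```text
time_s: 15.85
position: [0.4533, 0.0679, 0.0207]
tcp_rot: [[-0.808, 0.59, -0.0], [0.59, 0.808, 0.0], [0.0, -0.0, -1.0]]
force: [0.2, 0.4, -1.5]
opening: 0.238
```

Run:
```python
from plan import *
rep()
```

```text
t 15.85 tcp [0.4533 0.0679 0.0207] force [ 0.19  0.37 -1.54] mom [-0.047  0.016  0.01 ] op 0.238
 shoulder rel eye mm [-35.88  13.13] tip [34.83 13.34] phi -44.83 Ffix [0.24 0.33]
```

Call:
{"op": "send_rows", "data": {"moves": [0,0,0,0,-0.05,0,-1,0,0,0,0,0,0,-1]}}

```text
time_s: 16.05
position: [0.4533, 0.0674, 0.0206]
tcp_rot: [[-0.808, 0.59, -0.0], [0.59, 0.808, 0.0], [0.0, -0.0, -1.0]]
force: [0.1, 0.0, -1.7]
opening: 0.239
```

Run:
```python
from plan import *
rep()
```

```text
t 16.05 tcp [0.4533 0.0674 0.0206] force [ 0.07  0.02 -1.73] mom [ 0.069  0.01  -0.024] op 0.239
 shoulder rel eye mm [-35.97  12.67] tip [34.74 12.88] phi -44.83 Ffix [0.07 0.  ]
```

Call:
{"op": "send_rows", "data": {"moves": [0,0,0,0,-0.05,0,-1,0,0,0,0,0,0,-1]}}

```text
time_s: 16.25
position: [0.4532, 0.067, 0.0206]
tcp_rot: [[-0.808, 0.59, -0.0], [0.59, 0.808, 0.0], [0.0, -0.0, -1.0]]
force: [0.5, 0.3, -1.3]
opening: 0.244
```

Run:
```python
from plan import *
rep()
```

```text
t 16.25 tcp [0.4532 0.067  0.0206] force [ 0.5   0.31 -1.27] mom [0.189 0.05  0.078] op 0.244
 shoulder rel eye mm [-36.13  12.31] tip [34.58 12.51] phi -44.83 Ffix [0.54 0.23]
```

```bash
sed -i 's/GX=.029;/GX=.0307;/' plan.py
python3 - <<'E'
from plan import *
np.save("eye.npy",E-.0017*Rz(YF)[:,1])
E
python3 - <<'E'
from plan import *
rep(); rows([-45,-42,-39,-36])
E
```

```text
t 16.25 tcp [0.4532 0.067  0.0206] force [ 0.5   0.31 -1.27] mom [0.189 0.05  0.078] op 0.244
 shoulder rel eye mm [-34.92  12.81] tip [35.79 13.02] phi -44.83 Ffix [0.54 0.23]
[0, 0, -0.2, -0.06, 0.18, -0, -1]
[0, 0, 3, 0.12, -0.28, -0, -1]
[0, 0, 3, 0.14, -0.27, -0, -1]
[0, 0, 3, 0.15, -0.27, -0, -1]
```

Call:
{"op": "send_rows", "data": {"moves": [0,0,-0.2,-0.06,0.18,0,-1,0,0,3,0.12,-0.28,0,-1,0,0,3,0.14,-0.27,0,-1,0,0,3,0.15,-0.27,0,-1,0,0,0,0,0,0,-1]}}

```text
time_s: 16.75
position: [0.4573, 0.0603, 0.0207]
tcp_rot: [[-0.888, 0.46, 0.001], [0.46, 0.888, -0.0], [-0.001, 0.0, -1.0]]
force: [0.5, -0.8, -1.2]
opening: 0.238
```

Run:
```python
from plan import *
rep(); rows([-33,-30,-27])
```

```text
t 16.75 tcp [0.4573 0.0603 0.0207] force [ 0.54 -0.77 -1.23] mom [ 0.007  0.001 -0.005] op 0.238
 shoulder rel eye mm [-28.82   9.11] tip [41.03 20.1 ] phi -36.06 Ffix [ 0.41 -0.84]
[0, 0, 3.1, 0.1, -0.23, -0.01, -1]
[0, 0, 3, 0.18, -0.25, 0, -1]
[0, 0, 3, 0.19, -0.24, 0, -1]
```

Call:
{"op": "send_rows", "data": {"moves": [0,0,3,0.1,-0.23,0,-1,0,0,3,0.18,-0.25,0,-1,0,0,3,0.19,-0.24,0,-1,0,0,0,0,0,0,-1]}}

```text
time_s: 17.15
position: [0.4619, 0.0532, 0.0207]
tcp_rot: [[-0.949, 0.316, 0.001], [0.316, 0.949, -0.0], [-0.001, 0.0, -1.0]]
force: [0.3, -0.3, -1.4]
opening: 0.237
```

Run:
```python
from plan import *
rep(); rows([-24,-21,-18])
```

```text
t 17.15 tcp [0.4619 0.0532 0.0207] force [ 0.27 -0.31 -1.37] mom [ 0.014 -0.02   0.008] op 0.237
 shoulder rel eye mm [-22.83   5.47] tip [44.46 27.18] phi -27.12 Ffix [ 0.22 -0.35]
[0, 0, 3.1, 0.22, -0.24, -0.01, -1]
[0, 0, 3, 0.21, -0.21, 0, -1]
[0, 0, 3, 0.23, -0.21, 0, -1]
```

Call:
{"op": "send_rows", "data": {"moves": [0,0,3.1,0.22,-0.24,0,-1,0,0,3,0.21,-0.21,0,-1,0,0,3,0.23,-0.21,0,-1,0,0,0,0,0,0,-1]}}

```text
time_s: 17.55
position: [0.4684, 0.0467, 0.0207]
tcp_rot: [[-0.987, 0.162, 0.001], [0.162, 0.987, -0.0], [-0.001, 0.0, -1.0]]
force: [-0.4, 0.2, -1.7]
opening: 0.239
```

Run:
```python
from plan import *
rep(); rows([-16,-14,-12])
```

```text
t 17.55 tcp [0.4684 0.0467 0.0207] force [-0.37  0.18 -1.71] mom [ 0.006 -0.014 -0.023] op 0.239
 shoulder rel eye mm [-15.49   2.51] tip [47.54 34.56] phi -18.05 Ffix [-0.33  0.24]
[0, 0, 2, 0.16, -0.14, -0.01, -1]
[0, 0, 2, 0.16, -0.12, 0, -1]
[0, 0, 2, 0.17, -0.12, 0, -1]
```

Call:
{"op": "send_rows", "data": {"moves": [0,0,2,0.16,-0.14,0,-1,0,0,2,0.16,-0.12,0,-1,0,0,2,0.17,-0.12,0,-1,0,0,0,0,0,0,-1]}}

```text
time_s: 17.95
position: [0.4731, 0.043, 0.0206]
tcp_rot: [[-0.998, 0.059, 0.0], [0.059, 0.998, 0.0], [-0.0, 0.0, -1.0]]
force: [-0.5, -0.4, -1.7]
opening: 0.238
```

Run:
```python
from plan import *
rep(); rows([-10,-8,-6])
```

```text
t 17.95 tcp [0.4731 0.043  0.0206] force [-0.54 -0.4  -1.66] mom [ 0.047  0.03  -0.034] op 0.238
 shoulder rel eye mm [-10.65   1.31] tip [48.7  39.76] phi -12.06 Ffix [-0.59 -0.31]
[0, 0, 2.1, 0.2, -0.13, -0, -1]
[0, 0, 2, 0.17, -0.11, -0, -1]
[0, 0, 2, 0.18, -0.1, -0, -1]
```

Call:
{"op": "send_rows", "data": {"moves": [0,0,2,0.2,-0.13,0,-1,0,0,0,0,0,0,-1]}}

```text
time_s: 18.15
position: [0.4751, 0.0417, 0.0207]
tcp_rot: [[-1.0, 0.023, 0.0], [0.023, 1.0, -0.0], [-0.0, -0.0, -1.0]]
force: [0.6, 0.5, -1.6]
opening: 0.239
```

Call:
{"op": "send_rows", "data": {"moves": [0,0,2,0.17,-0.11,0,-1,0,0,0,0,0,0,-1]}}

```text
time_s: 18.35
position: [0.4768, 0.0406, 0.0207]
tcp_rot: [[-1.0, -0.011, 0.0], [-0.011, 1.0, -0.0], [-0.0, -0.0, -1.0]]
force: [0.3, -0.0, -1.0]
opening: 0.242
```

Run:
```python
from plan import *
rep(); rows([-7,-6,-5])
d=cap("side","side10"); im=d["pixels"][:,:,::-1]; cv2.imwrite("pics/s10c.png",cv2.resize(im[160:205,290:355],None,fx=12,fy=12,interpolation=cv2.INTER_CUBIC))
```

```text
t 18.35 tcp [0.4768 0.0406 0.0207] force [ 0.32 -0.02 -1.03] mom [ 0.025  0.016 -0.026] op 0.242
 shoulder rel eye mm [-6.98  0.46] tip [49.53 42.97] phi -8.04 Ffix [ 0.31 -0.07]
[0, 0, 1, 0.09, -0.05, -0.01, -1]
[0, 0, 1, 0.09, -0.05, 0, -1]
[0, 0, 1, 0.09, -0.05, 0, -1]
```

View pics/s10c.png

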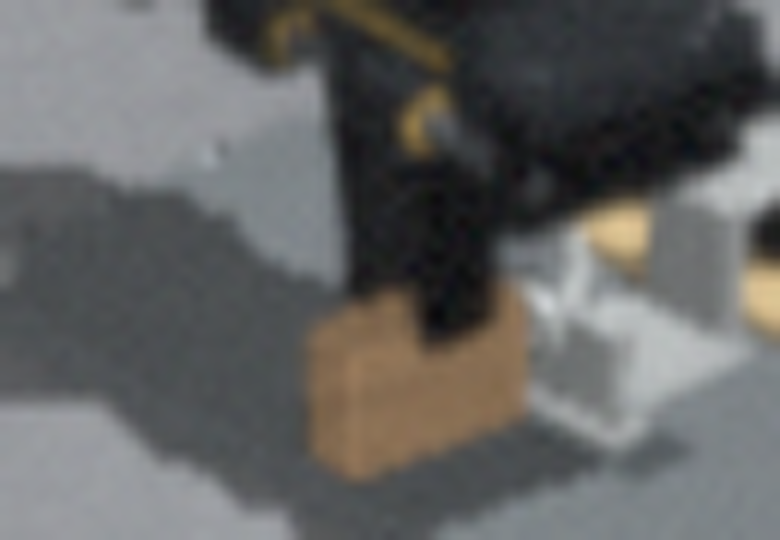

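Call:
{"op": "send_rows", "data": {"moves": [0,0,1,0.09,-0.05,0,-1,0,0,0,0,0,0,-1]}}

```text
time_s: 18.6
position: [0.4777, 0.0401, 0.0207]
tcp_rot: [[-1.0, -0.031, 0.0], [-0.031, 1.0, -0.0], [-0.0, -0.0, -1.0]]
force: [-0.2, -0.6, -1.5]
opening: 0.241
```

Call:
{"op": "send_rows", "data": {"moves": [0,0,1,0.09,-0.05,0,-1,0,0,0,0,0,0,-1]}}

```text
time_s: 18.8
position: [0.4787, 0.0395, 0.0207]
tcp_rot: [[-0.999, -0.048, 0.0], [-0.048, 0.999, -0.0], [-0.0, -0.0, -1.0]]
force: [0.8, 0.2, -2.1]
opening: 0.239
```

Call:
{"op": "send_rows", "data": {"moves": [0,0,1,0.06,-0.03,0,-1,0,0,0,0,0,0,-1]}}

```text
time_s: 19.0
position: [0.4793, 0.0392, 0.0207]
tcp_rot: [[-0.998, -0.066, 0.0], [-0.066, 0.998, -0.0], [-0.0, -0.0, -1.0]]
force: [0.2, -0.1, -1.6]
opening: 0.238
```

Run:
```python
from plan import *
rep(); rows([-4])
```

```text
t 19.0 tcp [0.4793 0.0392 0.0207] force [ 0.16 -0.1  -1.64] mom [ 0.021  0.077 -0.033] op 0.238
 shoulder rel eye mm [-4.48  0.33] tip [49.62 45.87] phi -4.91 Ffix [ 0.14 -0.12]
[0, 0, 0.9, 0.1, -0.05, -0.01, -1]
```

Call:
{"op": "send_rows", "data": {"moves": [0,0,1,0.06,-0.02,0,-1,0,0,0,0,0,0,-1]}}

```text
time_s: 19.2
position: [0.4799, 0.039, 0.0207]
tcp_rot: [[-0.997, -0.084, 0.0], [-0.084, 0.997, -0.0], [-0.0, -0.0, -1.0]]
force: [0.9, -0.0, -2.3]
opening: 0.241
```

Call:
{"op": "send_rows", "data": {"moves": [0,0,1,0.05,0,0,-1,0,0,0,0,0,0,-1]}}

```text
time_s: 19.4
position: [0.4804, 0.039, 0.0207]
tcp_rot: [[-0.995, -0.101, 0.0], [-0.101, 0.995, -0.0], [-0.0, -0.0, -1.0]]
force: [0.3, -1.0, -1.4]
opening: 0.241
```

Run:
```python
from plan import *
rep()
```

```text
t 19.4 tcp [0.4804 0.039  0.0207] force [ 0.3  -0.98 -1.41] mom [0.043 0.036 0.025] op 0.241
 shoulder rel eye mm [-3.4   1.08] tip [49.06 48.49] phi -2.9 Ffix [ 0.15 -1.02]
```

Call:
{"op": "send_rows", "data": {"moves": [0,0,0,0.05,-0.05,0,-1,0,0,0,0,0,0,-1]}}

```text
time_s: 19.6
position: [0.4809, 0.0385, 0.0206]
tcp_rot: [[-0.995, -0.1, 0.0], [-0.1, 0.995, -0.0], [-0.0, -0.0, -1.0]]
force: [-0.7, 0.8, -1.2]
opening: 0.238
```

Call:
{"op": "send_rows", "data": {"moves": [0,0,0,0.05,0,0,-1,0,0,0,0,0,0,-1]}}

```text
time_s: 19.8
position: [0.4809, 0.0385, 0.0206]
tcp_rot: [[-0.995, -0.101, -0.001], [-0.101, 0.995, 0.0], [0.001, 0.0, -1.0]]
force: [-0.3, -0.3, -1.5]
opening: 0.235
```

Run:
```python
from plan import *
rep()
```

```text
t 19.8 tcp [0.4809 0.0385 0.0206] force [-0.29 -0.28 -1.5 ] mom [ 0.027  0.109 -0.004] op 0.235
 shoulder rel eye mm [-2.89  0.51] tip [49.6  47.89] phi -2.93 Ffix [-0.33 -0.23]
```

Call:
{"op": "send_rows", "data": {"moves": [0,0,0,0.05,0,0,-1,0,0,0,0,0,0,-1,0,0,0,0,0,0,-1]}}

```text
time_s: 20.1
position: [0.481, 0.0386, 0.0206]
tcp_rot: [[-0.995, -0.101, -0.001], [-0.101, 0.995, 0.0], [0.001, 0.0, -1.0]]
force: [-0.9, -0.3, -0.7]
opening: 0.242
```

Run:
```python
from plan import *
rep()
```

```text
t 20.1 tcp [0.481  0.0386 0.0206] force [-0.9  -0.33 -0.66] mom [-0.128  0.336 -0.012] op 0.242
 shoulder rel eye mm [-2.78  0.54] tip [49.71 47.92] phi -2.93 Ffix [-0.94 -0.19]
```

Call:
{"op": "send_rows", "data": {"moves": [0,0,0,0,0,-0.06,-1,0,0,0,0,0,0,-1]}}

```text
time_s: 20.3
position: [0.481, 0.0386, 0.02]
tcp_rot: [[-0.995, -0.101, -0.001], [-0.101, 0.995, 0.0], [0.001, 0.0, -1.0]]
force: [-2.7, -0.1, 0.2]
opening: 0.24
```

Call:
{"op": "send_rows", "data": {"moves": [0,0,0,0,0,-0.04,-1,0,0,0,0,0,0,-1]}}

```text
time_s: 20.5
position: [0.481, 0.0386, 0.0198]
tcp_rot: [[-0.995, -0.101, -0.001], [-0.101, 0.995, 0.0], [0.001, 0.0, -1.0]]
force: [-4.3, -1.2, 4.1]
opening: 0.237
```

Run:
```python
from plan import *
rep()
```

```text
t 20.5 tcp [0.481  0.0386 0.0198] force [-4.29 -1.24  4.15] mom [-0.092  0.708  0.022] op 0.237
 shoulder rel eye mm [-2.85  0.58] tip [49.64 47.97] phi -2.92 Ffix [-4.43 -0.57]
```

The pin's front bears on the eye and its underside is on the plate. I'll ease the push slightly and then open.

Call:
{"op": "send_rows", "data": {"moves": [0,0,0,-0.04,0,0.04,-1,0,0,0,0,0,0,-1]}}

```text
time_s: 20.7
position: [0.4811, 0.0386, 0.02]
tcp_rot: [[-0.995, -0.1, -0.0], [-0.1, 0.995, 0.0], [0.0, 0.0, -1.0]]
force: [-3.6, -1.3, 1.9]
opening: 0.238
```

Run:
```python
from plan import *
rep()
```

```text
t 20.7 tcp [0.4811 0.0386 0.02  ] force [-3.6  -1.33  1.92] mom [-0.02   0.555  0.052] op 0.238
 shoulder rel eye mm [-2.72  0.52] tip [49.77 47.9 ] phi -2.93 Ffix [-3.76 -0.77]
```

Call:
{"op": "send_rows", "data": {"moves": [0,0,0,0,0,0,-0.3,0,0,0,0,0,0,-0.3,0,0,0,0,0,0,-0.3,0,0,0,0,0,0,-0.2,0,0,0,0,0,0,-0.2]}}

```text
time_s: 21.2
position: [0.482, 0.0384, 0.0201]
tcp_rot: [[-0.995, -0.1, 0.001], [-0.1, 0.995, -0.0], [-0.001, -0.0, -1.0]]
force: [-0.5, 0.1, -0.1]
opening: 0.387
```

Run:
```python
from plan import *
rep()
d=cap("wrist","wrist11",None,1.25)
```

```text
t 21.2 tcp [0.482  0.0384 0.0201] force [-0.51  0.13 -0.1 ] mom [ 0.099  0.012 -0.043] op 0.387
 shoulder rel eye mm [-1.9   0.25] tip [50.6  47.63] phi -2.94 Ffix [-0.49  0.21]
```

View pics/wrist11.png

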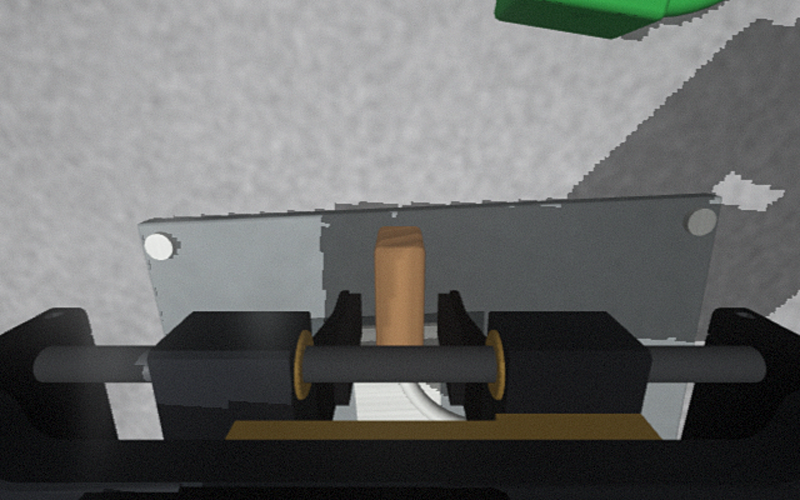

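The pin is free, with a finger clear on each side of the handle at columns 350 and 445. I'll lift straight up and check.

Call:
{"op": "send_rows", "data": {"moves": [0,0,0,0,0,0.5,-0.2,0,0,0,0,0,1.5,-0.2,0,0,0,0,0,3,-0.2,0,0,0,0,0,4,-0.2,0,0,0,0,0,4,0,0,0,0,0,0,4,0,0,0,0,-2,-2,1,0,0,0,0,-2,-4,0,0,0,0,0,-1,-4,0,0,0,0,0,0,-4,0,0,0,0,0,0,-4,0,0,0,0,0,0,0,0,0]}}

```text
time_s: 22.45
position: [0.4325, -0.1464, 0.2008]
tcp_rot: [[-0.995, -0.095, 0.003], [-0.095, 0.995, -0.004], [-0.003, -0.004, -1.0]]
force: [0.7, 0.8, 0.5]
opening: 0.504
```

Run:
```python
from plan import *
rep()
d=cap("side","side12"); im=d["pixels"][:,:,::-1]; cv2.imwrite("pics/s12c.png",cv2.resize(im[155:205,290:360],None,fx=11,fy=11,interpolation=cv2.INTER_CUBIC))
d=cap("top","top12"); im=d["pixels"][:,:,::-1]; cv2.imwrite("pics/t12c.png",cv2.resize(im[100:220,225:385],None,fx=5,fy=5,interpolation=cv2.INTER_CUBIC)); cv2.imwrite("pics/t12.png",im)
```

```text
t 22.45 tcp [ 0.4325 -0.1464  0.2008] force [0.72 0.78 0.54] mom [ 0.066 -0.007 -0.042] op 0.504
 shoulder rel eye mm [ -78.75 -175.15] tip [ -26.01 -128.05] phi -3.23 Ffix [0.83 0.66]
```

View pics/s12c.png

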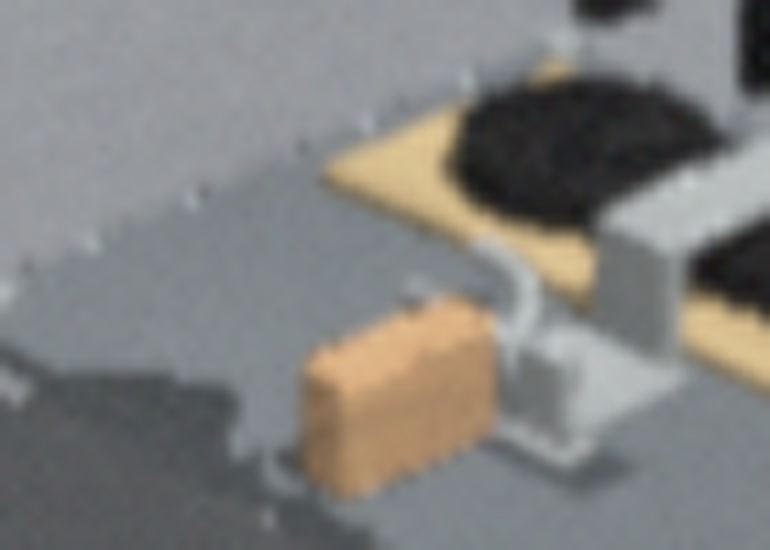

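View pics/t12c.png

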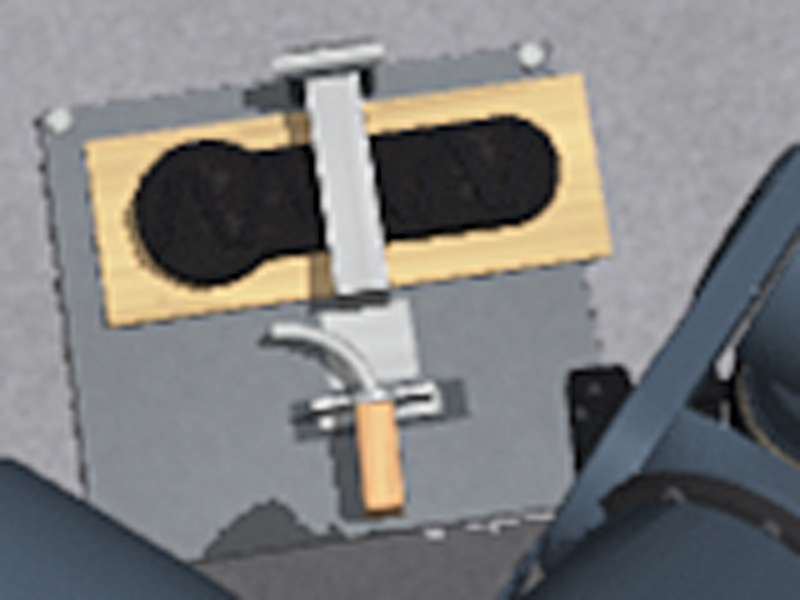

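Run:
```python
from plan import *
F=np.load("pose.npz")["F"]; d=load("top12"); q=lambda x,y:(225+x/5-.4,100+y/5-.4)
f=lambda px,z:(Rz(-F[2])@(ray(d,px,z)[0][:2]-F[:2])*1e3).round(1)
print("front",f(q(377,402),.052),"rear",f(q(384,512),.052),"tip end",f(q(266,337),.032))
a=load("top0")["pixels"].astype(int); b=d["pixels"].astype(int); m=(abs(a-b).sum(2)>90)
for n,(x,y) in dict(jar=(172,248),sole=(151,143),hammer=(415,115),tin=(466,130),awl=(455,212)).items(): print(n,m[y-35:y+35,x-25:x+25].sum())
```

```text
front [-5.9  2.4] rear [-67.4   7.7] tip end [44.9 58.3]
jar 2200
sole 1332
hammer 2599
tin 1933
awl 2181
```

View pics/t12.png

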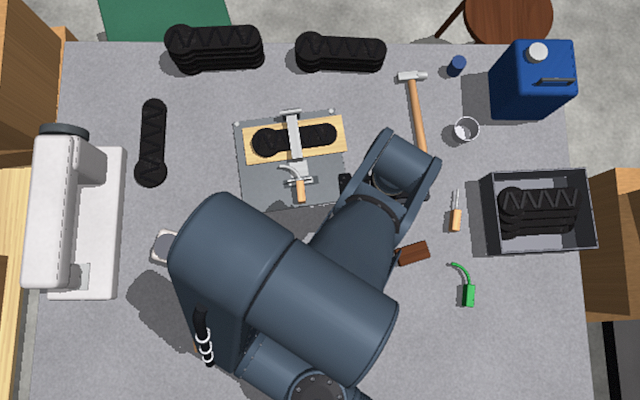

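```bash
python3 -c "
from rig import hand_in; print(hand_in())"
```

```text
the job is handed in; nothing more can be done
None
```

The bent pin is through the eye and fully home, and I handed the job in at about 22.5 s of the 72 s allowed. No verdict was reported.

**What I did:** I gripped the wooden-handled bent pin, not a green look-alike or the awl. I fed its tip into the eye from the open side and felt the hole's sideways limits, first with the tip in the hole and again halfway round. I then followed the bend until the handle front touched the eye. After lowering the pin onto the plate I eased off, opened the gripper and lifted clear. The highest wrist force I read was about 6 N, but I only read it at the end of each move.

**Last checks (top view, estimated fixture frame):**

| Quantity | Measured | Allowed |
|---|---|---|
| Handle front, x | −5.9 mm | −12.5 to +5 mm |
| Handle front, y | +2.4 mm | within ±14.5 mm |
| End of shank, x (about 4.5 mm past pin_tip if straight) | 45 mm | 30 to 65 mm |
| End of shank, y (about 4.5 mm past pin_tip if straight) | 58 mm | 25 to 75 mm |
| Handle angle to the clamp's x axis | about 5° | under 14° |

The curve lies between the eye and the sole, the handle looks flat on the plate, and the gripper is clear of everything.

**What disagreed or failed:**
- **Camera disagreement:** The wrist camera's positions differed from those of the top and side cameras by 3–4 mm. The feeling showed the handle about 1.7 mm off my first estimate in the grip, and I corrected for that.
- **Bystander check:** My picture-difference check on the bystanders was useless, because lighting and the arm's position changed the pictures. By eye, the awl, loose sole, hammer and tin are unmoved. The jar is partly hidden by the arm but appears in place.

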